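# Nip an organ pipe in the soldering jig

## Robot

A 6-joint arm with a two-finger parallel gripper is mounted at the origin on the work surface. World frame = base frame: x ahead of the robot, y to its left, z up, the work surface at z = 0. Lengths are in m, angles in rad, forces in N, time in s.
With the tool pointing down it reaches from about 0.375 to 0.9 m from the base axis. Payload 3.1 kg.
Tool frame: the origin (TCP) lies midway between the tips of the shut fingers; the grasp point (between the pads) lies robot.tcp_to_grasp behind it (robot.tcp_to_grasp is the distance from the TCP to the grasp point, in m); z points along the fingers, y is the direction in which the jaws open and shut (so a half turn about z gives the same grasp; the last joint's range is limited). The gripper opens to 87 mm and grips with 3 to 60 N. Pads are 19 mm wide; open, the fingers measure 117 mm over their backs; the gripper's body (75 mm by 190 mm) begins 51 mm behind the grasp point.
Start: joints at [-1.403, 0.527, 1.433, -0, 1.181, -0.178], TCP at [0.212, -0.588, 0.223] pointing down, gripper open.
Joint ranges: [-3.08, 3.08], [-0.75, 2.2], [0.22, 2.44], [-1.43, 4.57], [0, 2.65], [-2.85, 2.85]. Speed limits (rad/s): [2.79, 2.79, 3.14, 3.14, 3.14, 3.14].

## Interface

Orientations are given as a unit quaternion [x, y, z, w].
In Python, from rig import robot, cams, nets gives the robot as it stands. The module is installed in compiled form; this text tells all that it offers.
- The arm moves only by the tool play_rows, never from a script. Its argument "commands" is a list of rows, each an object of numbers: "x", "y", "z": the shift along the tool's x, y, z in mm; "spin": the turn about the tool's z in rad. In form: [{"x": .., "y": .., "z": .., "spin": ..}, ...]. A call has 1 to 8 rows; each row shifts and turns the pose as measured when the row begins, along the tool's axes as they then stand; what a row does not reach is not made up. A row lasts 1/10 s, in which the tool goes at most 50 mm and 8.59 degrees, less where a joint would pass 70% of its speed; a pose out of reach is approached as far as the arm can. A call is refused whole if a number of a shift passes 50 or a number of a turn 0.15, either way. A call with a gripper value outside its range is refused whole. "grip" is the opening, from 0 (shut) to 1 (fully open), set as the call begins (left out, the last holds). The fingers move at their own pace and stop on an object; "newtons" is the grip in N (left out, the last holds). Time passes only in rows, so rows that do not move let the fingers close. It gives the time, the measured TCP pose, the force and the opening at its end, in the units of the state.
- robot.get_obs(): the state, without advancing time (a new reading comes with each control period).
- cams.camera(name): name is "scene" or "top"; returns a dict with "img" (420x560x3 uint8, red, green, blue), "fx", "fy", "cx", "cy" (pixels), "world_to_cam" (4x4, takes a point from world to camera coordinates). Camera axes: x right, y up, looking along -z (the intrinsics and any distortion apply to the point x, -y, -z); pixel columns grow to the right and rows downward; lengths in m; the calibration is good to about 2 mm. A picture is of the moment at which its call begins. There is no depth.
- robot.hand_in(): hands the job in, once; it reports no verdict.
Trained networks look in a picture, given as the dict that the camera call returned (one of the last four; its "shot" number tells which), for a name from the list of things; names that differ only in an ending like _2 or _b are one class to them, and where a whole thing is asked for, a point or a joint stands for the part that bears it (a point fixed in the world has none). Each returns a list of dicts, best first, with "conf" (0 to 1); they miss things now and then, are a little off and sometimes report something else, mostly with a low value. They report only what shows in the picture. A call takes as long as a camera call. They do not tell look-alikes from the thing itself.
- nets.outline_of(picture, name): "region" (420x560 bool, what is visible of it) and "pixel" ([column, row] in pixels, amid what is visible of it).
The state is a dict: "time": time; "q": joint angles; "joint_velocities": joint speeds; "joint_torque": joint torques, N m; "position": TCP position; "tool_rot": TCP orientation; "ft_force": force on the tool from outside, world axes, zero at the start; "moment": the same for the moment, N m; "grip_width": finger opening in m.
Only numpy, scipy, OpenCV 4.12 (cv2) and the standard library are available. Lean on these libraries where they do the work, as an engineer would, in place of code of your own. Each camera call takes 0.05 s, during which the arm holds its last target.

## Task

Take the grey metal pipe from the rack and lay it in the cradle of the soldering jig. Let go of it, then swing the cam lever round so that the cam pushes the pipe against the sprung cork pad just until about half of the green band of the indicator stem has come out behind the tailstock (the yellow tip comes out first). Do not overrun into the red band, and leave the purple pipes, the tin and the mallet where they are.

Things in the scene. Friction and masses are not known exactly. Their poses are not given: they have to be found in the camera images.
- zinc_pipe: The bright grey metal organ pipe: straight cylinder, 40 mm diameter, 160 mm long, about 0.22 kg, origin at its centre, its length along its own y axis; both ends alike. Starts in any one of the three bays of the rack.
- purple_pipe_a: A purple pipe of the same size and frame as the grey one, lying in another bay; leave it there.
- purple_pipe_b: The other purple pipe, same size and frame; leave it there.
- rack: Fixed pale wooden rack, 270 (x) by 150 (y) mm, origin under the centre of its base. Three bays at its own x = -85, 0 and +85 mm; in each a pipe lies along the rack's y, centred, its axis 60 mm above the bench, in two V notches at y = -58 and +58 mm (18 mm thick), so that the middle 95 mm of the pipe hangs free 28 mm above the base board. The notch walls reach no higher than 63 mm above the bench.
- jig: Fixed soldering jig on a plywood base board 130 mm (x) by 360 mm (y, from -168 to +192), 16 mm thick; origin on the underside, below the cradle's middle. Its own y axis is the direction of the clamped pipe: the cam is at the -y end, the sprung pad and grey tailstock (56 mm wide, y from 125 to 165 mm, 94 mm high) at the +y end.
- cradle (a point): Middle of the cradle, on the axis that a pipe lying in it has (62 mm above the bench; frame parallel to the jig's, pipe along y). The pipe lies in two V notches at y = -52 and +52 mm (20 mm thick) between upright cheeks 46 mm apart that rise 10 mm above the pipe's axis; between the two notches the pipe's sides are free to be held.
- pad_face (a point): Centre of the cork pad's face (44 mm across) that meets the pipe's +y end. With the joint at 0 it lies 90 mm towards jig +y from the cradle's middle; it moves along jig +y when pushed.
- pad (a joint): How far the pad has been pushed back (m), 0 to 0.022, against a spring of 400 N/m with 1 N preload. Its 20 mm thick stem comes out of the rear (+y) of the tailstock by the same amount: first a yellow tip 4 mm long, then a green band 8 mm long, then red. So 0.004 to 0.012 shows green and no red; 0.008 is the middle of the green.
- cam (a joint): Angle of the cam lever (rad), 0 to 2.7; starts at 0 to 0.3; positive is clockwise seen from above. The cam is an aluminium disc of 34 mm radius, 22 mm thick at the height of the pipe's axis, whose centre is 16 mm off the upright pivot. The disc's face towards the pipe lies, along jig +y from the pivot, at 18 mm plus the lift 16 mm x (1 - cos(angle)). Stiff with friction (0.3 N m, about 2.5 N at the knob): it stays where it is left.
- cam_pivot (a point): Point on the cam's upright pivot axis, 63 mm above the bench; frame parallel to the jig's. Lies 14 mm towards jig +x of the pipe's line; its distance from the pad (hence the gap) differs from start to start, the free gap being 7 to 14 mm longer than the pipe with the lever at 0.
- lever_knob (a point): Middle of the black upright round knob on the end of the cam lever: 26 mm diameter, 52 mm tall, fixed to the lever, its middle 128 mm above the bench (lever arm below it, 92 to 102 mm above the bench, passes over the pipe). 120 mm from the pivot; at angle 0 the lever points 30 degrees from jig -y towards jig -x, and turns clockwise seen from above from there (towards jig -x, then +y).
- tin: Bystander: round plain steel tin, 72 mm diameter, 75 mm high, origin under its base.
- mallet: Bystander: wooden mallet about 240 mm long lying on the bench.
Mind the look-alikes: they are no part of the job. Of the things like the zinc_pipe, leave any that is blue or turquoise; of the rest the larger one is meant.

How it is judged:
By the outcome, as a careful person would: the job done as asked, in the order asked, and still so for the second after the job is handed in, with the robot touching nothing.
It also fails if it takes over 58 s, if anything falls off the work surface, if the arm or the gripper's body presses on something with over 40 N, if the wrist force passes 120 N, or if a joint passes its speed limit or range.

## Working session

There is one attempt and no reset: what is moved stays moved. The work goes in short steps, Python scripts to look and compute and a tool call to move; the robot and the scene stay as the last step left them, time stands still between calls to the robot, and variables do not carry over. Pictures are saved under pics/ and viewed, and the job is handed in when it is done.

Besides the shell and the picture viewer there is one more tool, called after "Call:" in YAML: its name, and indented under it one key for each argument. play_rows: Moves the arm, as the interface text tells. Its arguments: {"type":"object","properties":{"commands":{"type":"array"},"grip":{"type":"number"},"newtons":{"type":"number"}},"required":["commands"]}

```bash
mkdir -p pics
cat > h.py <<'E'
import numpy as np,cv2
from rig import robot,cams,nets
def snap(n,tag):
    p=cams.camera(n); cv2.imwrite(f'pics/{tag}.png',p['img'][:,:,::-1]); return p
def ray(p,u,v):
    T=np.array(p['world_to_cam']); R=T[:3,:3]; t=T[:3,3]
    d=np.array([(u-p['cx'])/p['fx'],-(v-p['cy'])/p['fy'],-1.])
    o=-R.T@t; return o,R.T@d
def atz(p,u,v,z):
    o,d=ray(p,u,v); return o+d*(z-o[2])/d[2]
def proj(p,X):
    T=np.array(p['world_to_cam']); c=T[:3,:3]@np.array(X)+T[:3,3]
    return p['cx']+p['fx']*c[0]/-c[2], p['cy']-p['fy']*c[1]/-c[2]
E
python3 - <<'E'
from h import *
for n in('scene','top'):
    p=snap(n,n+'0'); print(n,p.keys(),p['fx'],p['cx'],p['cy']); o,d=ray(p,280,210); print(o,d)
o=robot.get_obs(); print(o); print(robot.tcp_to_grasp)
E
```

```text
scene dict_keys(['img', 'fx', 'fy', 'cx', 'cy', 'world_to_cam', 'shot']) 463.2322533539602 289.54605353273075 210.02610743153602
[1.22447652 0.31105007 0.93978141] [-0.59523568 -0.21980222 -0.77317924]
top dict_keys(['img', 'fx', 'fy', 'cx', 'cy', 'world_to_cam', 'shot']) 524.8507508943263 282.67591507984105 204.1129626862178
[0.39046885 0.0889516  1.54776934] [ 1.13307148e-01 -2.72311541e-04 -9.93636363e-01]
{'time': 0.1, 'q': array([-1.40350428e+00,  5.28361740e-01,  1.43376132e+00, -1.14193342e-05,
        1.18136124e+00, -1.78488579e-01]), 'joint_velocities': array([-0.00041924, -0.00215722, -0.00211845, -0.00144165, -0.00288638,
       -0.00034973]), 'joint_torque': array([-1.48962818e-04, -4.40984774e+01, -1.77151716e+01,  6.34365971e-02,
        5.33985836e-02, -4.51404196e-05]), 'position': array([ 0.21175494, -0.58735372,  0.2216806 ]), 'tool_rot': array([ 9.85090847e-01,  1.72032348e-01,  1.49090746e-08, -9.45833917e-04]), 'ft_force': array([-0.08394761,  0.12099508,  0.27597216]), 'moment': array([ 0.01091863, -0.00456488, -0.03701576]), 'grip_width': 0.08736764255341835}
0.0187
```

View pics/top0.png

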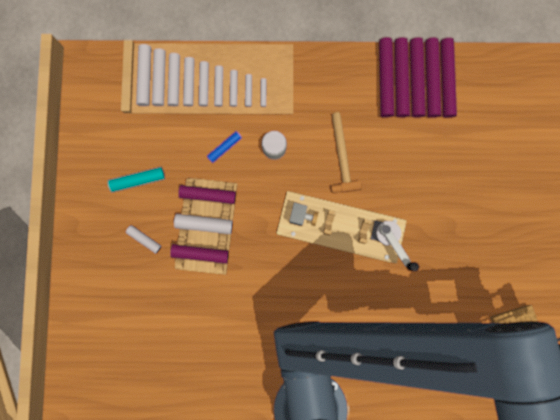

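View pics/scene0.png

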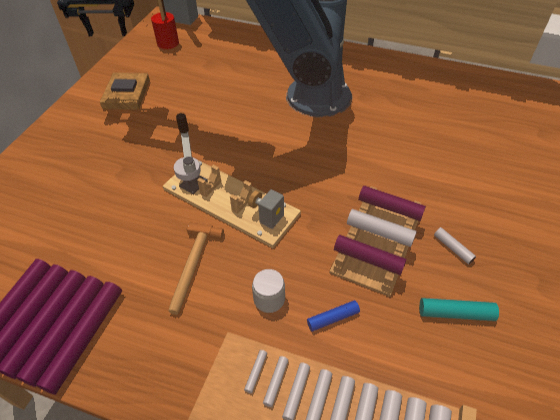

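Run:
```python
from h import *
p=snap('top','t1'); s=snap('scene','s1')
print('base px',proj(p,[0,0,0]),proj(p,[.5,0,0]),proj(p,[0,.5,0]))
cv2.imwrite('pics/jigtop.png',cv2.resize(p['img'][170:290,150:440,::-1],None,fx=2.75,fy=2.75,interpolation=cv2.INTER_CUBIC))
cv2.imwrite('pics/jigsc.png',cv2.resize(s['img'][100:260,140:320,::-1],None,fx=3.7,fy=3.7,interpolation=cv2.INTER_CUBIC))
for n in ['zinc_pipe','rack','jig','lever_knob','cam','pad','tin']:
  for pic,nm in((p,'top'),(s,'sc')):
    for r in nets.outline_of(pic,n)[:4]: 
        reg=r['region']; ys,xs=np.nonzero(reg); 
        print(n,nm,round(r['conf'],2),np.round(r['pixel'],1),reg.sum(),cv2.minAreaRect(np.c_[xs,ys].astype(np.float32)))
```

```text
base px (np.float64(310.4253435626851), np.float64(408.88531457459067)) (np.float64(309.8884938542012), np.float64(232.6544677155022)) (np.float64(133.75332320268356), np.float64(408.52715847594783))
zinc_pipe top 0.9 [143.2 238.8] 411 ((142.8400115966797, 239.88002014160156), (38.0, 12.399999618530273), 36.86989974975586)
zinc_pipe top 0.76 [204.6 224. ] 815 ((202.77932739257812, 224.03038024902344), (58.30873107910156, 14.112528800964355), 6.2034478187561035)
zinc_pipe top 0.7 [134.4 179.1] 804 ((135.74009704589844, 179.40704345703125), (15.154525756835938, 57.51896667480469), 75.17352294921875)
zinc_pipe top 0.64 [224.3 143. ] 346 ((224.0294189453125, 146.61767578125), (9.65340518951416, 37.63743591308594), 49.398704528808594)
zinc_pipe sc 0.9 [332.3 314.9] 732 ((332.8793029785156, 315.44830322265625), (14.112842559814453, 54.03733444213867), 68.19859313964844)
zinc_pipe sc 0.74 [383.3 228.9] 1126 ((381.0045166015625, 227.78733825683594), (68.8816909790039, 17.085887908935547), 19.653823852539062)
zinc_pipe sc 0.65 [456.3 246.5] 528 ((454.16790771484375, 246.012939453125), (47.136
[... 941 characters left out ...]
64844, 24.041629791259766), 45.0)
lever_knob sc 0.98 [184.2 167.6] 777 ((187.0, 147.5), (67.0, 26.0), 90.0)
cam top 0.82 [396.  242.9] 765 ((400.1020812988281, 245.9367218017578), (59.59957504272461, 24.263856887817383), 46.90915298461914)
cam sc 0.68 [181.3 160. ] 741 ((187.0, 147.0), (66.0, 24.0), 90.0)
pad top 0.39 [391.2 239.4] 897 ((397.2705078125, 243.47540283203125), (64.53058624267578, 28.2961483001709), 39.80556869506836)
pad sc 0.47 [255.  200.1] 178 ((264.7000427246094, 204.1000213623047), (32.64659118652344, 16.54690170288086), 26.56505012512207)
tin top 0.64 [271.4 146.2] 566 ((273.0, 145.5), (27.0, 24.0), 90.0)
tin sc 0.68 [267.8 289.6] 1179 ((268.0, 291.0), (42.0, 32.0), 90.0)
```

```bash
ls pics
```

```text
jigsc.png
jigtop.png
s1.png
scene0.png
t1.png
top0.png
```

View pics/jigtop.png

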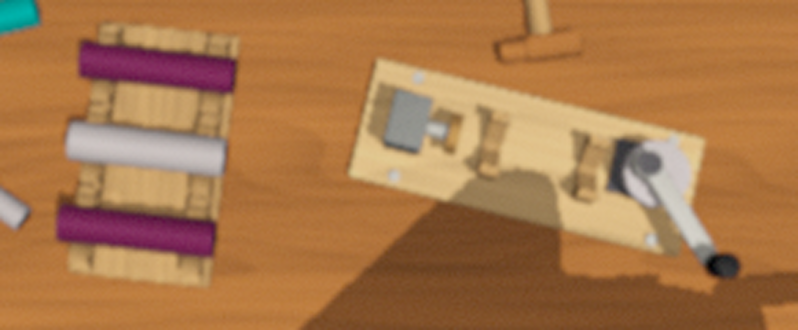

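View pics/jigsc.png

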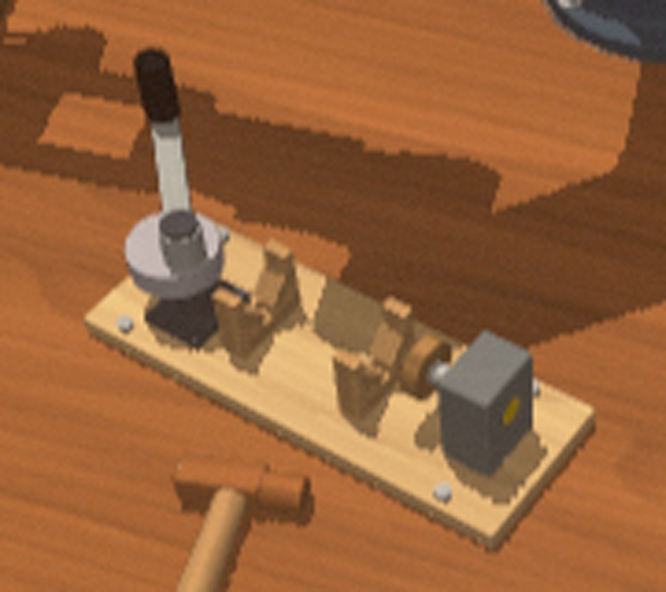

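Run:
```python
from h import *
from scipy.optimize import least_squares
p=snap('top','t2'); s=snap('scene','s2')
# jig
def c(u,v,k,ox,oy): return (u/k+ox,v/k+oy)
T=[c(u,v,2.75,150,170) for u,v in[(377,60),(705,138),(675,256),(349,178)]]
for t in T: print(atz(p,*t,.016))
S=[c(u,v,3.7,140,100) for u,v in[(85,320),(493,537),(595,408)]]
for t in S: print('s',atz(s,*t,.016))
# rack pipe
for pic in(p,s):
  L=nets.outline_of(pic,'zinc_pipe')
  exp=(203,224) if pic is p else (381,228)
  for r in L:
    ys,xs=np.nonzero(r['region'])
    if np.hypot(xs.mean()-exp[0],ys.mean()-exp[1])<12:
      b=cv2.boxPoints(cv2.minAreaRect(np.c_[xs,ys].astype(np.float32)))
      print('pipe',r['conf'],atz(pic,xs.mean(),ys.mean(),.06 if pic is p else .068)); print([np.round(atz(pic,*q,.06)[:2],4) for q in b])
# scene pipe by colour
```

```text
[0.61920988 0.0678309  0.016     ]
[ 0.5365833  -0.28235409  0.016     ]
[ 0.41133534 -0.2473818   0.016     ]
[0.49244144 0.09726276 0.016     ]
s [ 0.53807542 -0.27630397  0.016     ]
s [0.62266413 0.06965742 0.016     ]
s [0.49677009 0.09950003 0.016     ]
pipe 0.77 [0.51873994 0.30696266 0.06      ]
[array([0.5059, 0.3917]), array([0.5482, 0.3883]), array([0.5304, 0.2231]), array([0.4882, 0.2271])]
pipe 0.71 [0.52752292 0.30623653 0.068     ]
[array([0.5386, 0.2239]), array([0.4862, 0.2248]), array([0.5053, 0.3858]), array([0.5552, 0.3807])]
```

```bash
cat >> h.py <<'E'
import math,json
from scipy.spatial.transform import Rotation as Ro
def pose():
    o=robot.get_obs(); R=Ro.from_quat(o['tool_rot']).as_matrix()
    return o,np.array(o['position']),math.atan2(R[1,0],R[0,0])
def plan(target,yaw,n):
    """print rows (tool frame, mm) moving straight; target TCP"""
    o,P,y0=pose(); d=(np.array(target)-P)*1000/n; sp=-(yaw-y0)/n; rows=[]
    for i in range(n):
        a=y0-sp*i
        rows.append(dict(x=round(d[0]*math.cos(a)+d[1]*math.sin(a),1),y=round(d[0]*math.sin(a)-d[1]*math.cos(a),1),z=round(-d[2],1),spin=round(sp,3)))
    print('from',P.round(4),round(y0,4)); 
    for i in range(0,n,8): print(json.dumps(rows[i:i+8]))
E
python3 - <<'E'
from h import *
plan([.52,.3055,.20],1.463,24)
from scipy.optimize import least_squares
# jig fit from corners
obs=[((.065,.192),[(.6192,.0678),(.6227,.0697)]),((.065,-.168),[(.5366,-.2824),(.5381,-.2763)]),((-.065,-.168),[(.4113,-.2474)]),((-.065,.192),[(.4924,.0973),(.4968,.0995)])]
def f(q):
    c,s=math.cos(q[2]),math.sin(q[2]); r=[]
    for (x,y),L in obs:
        for m in L: r+= [q[0]+c*x-s*y-m[0], q[1]+s*x+c*y-m[1]]
    return r
r=least_squares(f,[.5,-.1,-.23]); print(r.x,np.round(r.fun*1000,1))
E
```

```text
from [ 0.2119 -0.588   0.2226] 0.3458
[{"x": 24.7, "y": -30.7, "z": 0.9, "spin": -0.047}, {"x": 26.1, "y": -29.5, "z": 0.9, "spin": -0.047}, {"x": 27.4, "y": -28.2, "z": 0.9, "spin": -0.047}, {"x": 28.7, "y": -26.9, "z": 0.9, "spin": -0.047}, {"x": 29.9, "y": -25.6, "z": 0.9, "spin": -0.047}, {"x": 31.1, "y": -24.1, "z": 0.9, "spin": -0.047}, {"x": 32.2, "y": -22.7, "z": 0.9, "spin": -0.047}, {"x": 33.2, "y": -21.2, "z": 0.9, "spin": -0.047}]
[{"x": 34.2, "y": -19.6, "z": 0.9, "spin": -0.047}, {"x": 35.0, "y": -18.0, "z": 0.9, "spin": -0.047}, {"x": 35.8, "y": -16.3, "z": 0.9, "spin": -0.047}, {"x": 36.6, "y": -14.6, "z": 0.9, "spin": -0.047}, {"x": 37.2, "y": -12.9, "z": 0.9, "spin": -0.047}, {"x": 37.8, "y": -11.2, "z": 0.9, "spin": -0.047}, {"x": 38.2, "y": -9.4, "z": 0.9, "spin": -0.047}, {"x": 38.6, "y": -7.6, "z": 0.9, "spin": -0.047}]
[{"x": 38.9, "y": -5.8, "z": 0.9, "spin": -0.047}, {"x": 39.2, "y": -4.0, "z": 0.9, "spin": -0.047}, {"x": 39.3, "y": -2.2, "z": 0.9, "spin": -0.047}, {"x": 39.4, "y": -0.3, "z": 0.9, "spin": -0.047}, {"x": 39.4, "y": 1.5, "z": 0.9, "spin": -0.047}, {"x": 39.2, "y": 3.3, "z": 0.9, "spin": -0.047}, {"x": 39.0, "y": 5.2, "z": 0.9, "spin": -0.047}, {"x": 38.8, "y": 7.0, "z": 0.9, "spin": -0.047}]
[ 0.51317552 -0.10190175 -0.23577559] [ 2.   1.8 -1.5 -0.1  0.5  2.  -1.  -4.1 -0.6 -2.7  2.4  2.7 -2.   0.5]
```

Call:
play_rows:
  commands:
    - {"x": 25, "y": -31, "z": 0, "spin": -0.05}
    - {"x": 26, "y": -29.5, "z": 0, "spin": -0.05}
    - {"x": 27.5, "y": -28, "z": 0, "spin": -0.05}
    - {"x": 29, "y": -27, "z": 0, "spin": -0.05}
    - {"x": 30, "y": -25.5, "z": 0, "spin": -0.05}
    - {"x": 31, "y": -24, "z": 0, "spin": -0.05}
    - {"x": 32, "y": -22.5, "z": 0, "spin": -0.05}
    - {"x": 33, "y": -21, "z": 0, "spin": -0.05}
  grip: 0.72

```text
time: 1.9
position: [0.3117, -0.2862, 0.2214]
tool_rot: [0.93, 0.368, -0.0, 0.005]
ft_force: [0.0, 0.8, -0.0]
grip_width: 0.0626
```

Call:
play_rows:
  commands:
    - {"x": 34, "y": -19.5, "z": 0, "spin": -0.05}
    - {"x": 35, "y": -18, "z": 0, "spin": -0.05}
    - {"x": 36, "y": -16.5, "z": 0, "spin": -0.05}
    - {"x": 36.5, "y": -14.5, "z": 0, "spin": -0.05}
    - {"x": 37, "y": -13, "z": 0, "spin": -0.05}
    - {"x": 38, "y": -11, "z": 0, "spin": -0.05}
    - {"x": 38, "y": -9.5, "z": 0, "spin": -0.05}
    - {"x": 38.5, "y": -7.5, "z": 0, "spin": -0.05}

```text
time: 2.7
position: [0.4023, 0.0273, 0.221]
tool_rot: [0.835, 0.55, 0.001, 0.009]
ft_force: [0.8, -0.4, 0.9]
grip_width: 0.0624
```

```bash
python3 -c "
from h import *
plan([.52,.3055,.18],1.463,8)"
```

```text
from [0.4023 0.0273 0.221 ] 1.1659
[{"x": 37.8, "y": -0.2, "z": 5.1, "spin": -0.037}, {"x": 37.7, "y": 1.2, "z": 5.1, "spin": -0.037}, {"x": 37.7, "y": 2.6, "z": 5.1, "spin": -0.037}, {"x": 37.5, "y": 4.0, "z": 5.1, "spin": -0.037}, {"x": 37.4, "y": 5.4, "z": 5.1, "spin": -0.037}, {"x": 37.1, "y": 6.8, "z": 5.1, "spin": -0.037}, {"x": 36.9, "y": 8.2, "z": 5.1, "spin": -0.037}, {"x": 36.5, "y": 9.5, "z": 5.1, "spin": -0.037}]
```

Call:
play_rows:
  commands:
    - {"x": 38, "y": 0, "z": 5, "spin": -0.038}
    - {"x": 38, "y": 1, "z": 5, "spin": -0.038}
    - {"x": 38, "y": 2.5, "z": 5, "spin": -0.038}
    - {"x": 37.5, "y": 4, "z": 5, "spin": -0.038}
    - {"x": 37.5, "y": 5.5, "z": 5, "spin": -0.038}
    - {"x": 37, "y": 7, "z": 5, "spin": -0.038}
    - {"x": 37, "y": 8, "z": 5, "spin": -0.038}
    - {"x": 36.5, "y": 9.5, "z": 5, "spin": -0.037}

```text
time: 3.5
position: [0.522, 0.3213, 0.1796]
tool_rot: [0.736, 0.677, 0.002, 0.012]
ft_force: [0.4, -0.9, 0.1]
grip_width: 0.0628
```

```bash
python3 -c "
from h import *
plan([.52,.3055,.12],1.463,2)
s=snap('scene','s3');p=snap('top','t3')
print(pose()[1:],proj(s,[.52,.3055,.06]))
a=cv2.resize(s['img'][120:320,320:500,::-1],None,fx=2.2,fy=2.2,interpolation=2);b=cv2.resize(p['img'][150:350,130:310,::-1],None,fx=2.2,fy=2.2,interpolation=2)
cv2.imwrite('pics/c3.png',np.hstack([a,b]))"
```

```text
from [0.522  0.3213 0.1796] 1.4862
[{"x": -8.0, "y": -0.3, "z": 29.8, "spin": 0.012}, {"x": -8.0, "y": -0.2, "z": 29.8, "spin": 0.012}]
(array([0.52330881, 0.32391482, 0.1791232 ]), 1.4882288999998734) (np.float64(380.45649586401055), np.float64(227.33537159373952))
```

View pics/c3.png

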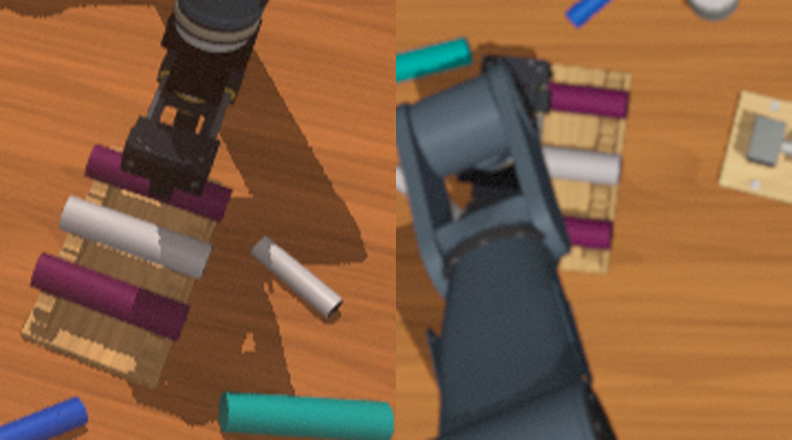

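Call:
play_rows:
  commands:
    - {"x": -9, "y": -0.5, "z": 20, "spin": 0.012}
    - {"x": -8, "y": 0, "z": 20, "spin": 0.012}
    - {"x": 0, "y": 0, "z": 10, "spin": 0}
    - {"x": 0, "y": 0, "z": 0, "spin": 0}

```text
time: 4.0
position: [0.5224, 0.3063, 0.1285]
tool_rot: [0.743, 0.669, 0.004, 0.012]
ft_force: [-0.0, -0.3, 0.8]
grip_width: 0.0625
```

```bash
python3 -c "
from h import *
plan([.52,.3055,.041],1.463,6)
print(Ro.from_quat(robot.get_obs()['tool_rot']).as_matrix()[:,2])
s=snap('scene','s4');p=snap('top','t4')
a=cv2.resize(s['img'][120:320,320:500,::-1],None,fx=2.2,fy=2.2,interpolation=2);b=cv2.resize(p['img'][150:350,130:310,::-1],None,fx=2.2,fy=2.2,interpolation=2)
cv2.imwrite('pics/c4.png',np.hstack([a,b]))"
```

```text
from [0.5224 0.3063 0.1285] 1.4654
[{"x": -0.2, "y": -0.4, "z": 14.6, "spin": 0.0}, {"x": -0.2, "y": -0.4, "z": 14.6, "spin": 0.0}, {"x": -0.2, "y": -0.4, "z": 14.6, "spin": 0.0}, {"x": -0.2, "y": -0.4, "z": 14.6, "spin": 0.0}, {"x": -0.2, "y": -0.4, "z": 14.6, "spin": 0.0}, {"x": -0.2, "y": -0.4, "z": 14.6, "spin": 0.0}]
[ 0.02290089 -0.01258518 -0.99965852]
```

View pics/c4.png

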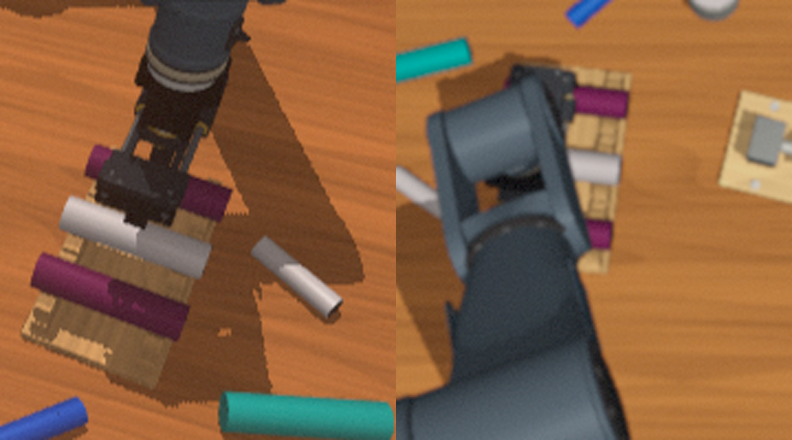

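Call:
play_rows:
  commands:
    - {"x": 0, "y": -0.8, "z": 15, "spin": 0}
    - {"x": 0, "y": -0.8, "z": 15, "spin": 0}
    - {"x": 0, "y": -0.8, "z": 15, "spin": 0}
    - {"x": 0, "y": -0.8, "z": 15, "spin": 0}
    - {"x": 0, "y": -0.8, "z": 15, "spin": 0}
    - {"x": 0, "y": 0, "z": 8, "spin": 0}

```text
time: 4.7
position: [0.5295, 0.3096, 0.0539]
tool_rot: [0.743, 0.669, 0.015, 0.016]
ft_force: [-0.9, 0.8, 0.4]
grip_width: 0.0627
```

```bash
python3 -c "
from h import *
plan([.52,.3055,.041],1.463,1)
s=snap('scene','s5')
a=cv2.resize(s['img'][120:320,300:500,::-1],None,fx=3,fy=3,interpolation=2)
cv2.imwrite('pics/c5.png',a)"
```

```text
from [0.5295 0.3096 0.0539] 1.4657
[{"x": -5.1, "y": -9.0, "z": 12.9, "spin": 0.003}]
```

View pics/c5.png

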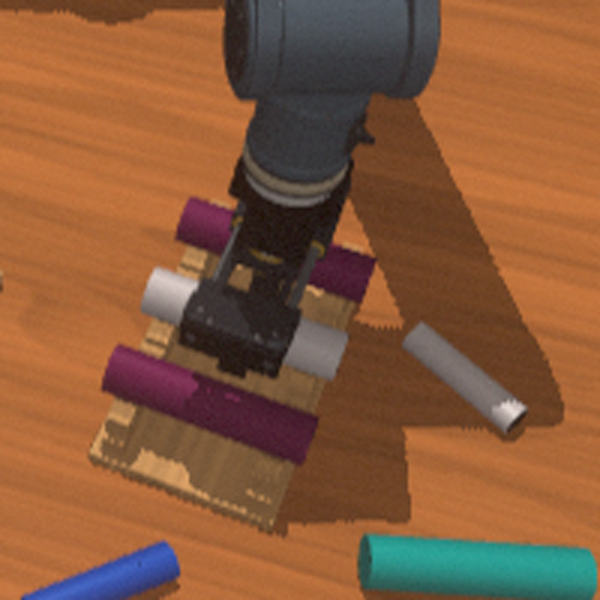

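Call:
play_rows:
  commands:
    - {"x": -2.5, "y": -5, "z": 0, "spin": 0}
    - {"x": -2.5, "y": -5, "z": 0, "spin": 0}
    - {"x": 0, "y": 0, "z": 0, "spin": 0}

```text
time: 5.05
position: [0.5193, 0.3058, 0.0547]
tool_rot: [0.743, 0.669, 0.016, 0.017]
ft_force: [0.0, -1.2, 0.5]
grip_width: 0.0628
```

```bash
python3 -c "
from h import *
plan([.52,.3055,.041],1.463,1);print(Ro.from_quat(robot.get_obs()['tool_rot']).as_matrix()[:,2], robot.get_obs()['q'])"
```

```text
from [0.5193 0.3058 0.0547] 1.4656
[{"x": -0.2, "y": 0.7, "z": 13.7, "spin": 0.003}]
[ 0.04652756 -0.00345201 -0.99891104] [ 0.35694637  0.71503186  1.64495552 -0.0289302   0.73940422  0.48312109]
```

Call:
play_rows:
  commands:
    - {"x": 0, "y": 0.5, "z": 15, "spin": 0}
    - {"x": 0, "y": 0, "z": 0, "spin": 0}

```text
time: 5.25
position: [0.5211, 0.3059, 0.0401]
tool_rot: [0.743, 0.669, 0.017, 0.017]
ft_force: [0.0, -1.2, -0.8]
grip_width: 0.0628
```

Call:
play_rows:
  commands:
    - {"x": 0, "y": 0, "z": 0, "spin": 0}
    - {"x": 0, "y": 0, "z": 0, "spin": 0}
    - {"x": 0, "y": 0, "z": 0, "spin": 0}
    - {"x": 0, "y": 0, "z": 0, "spin": 0}
  grip: 0.3
  newtons: 25

```text
time: 5.65
position: [0.5203, 0.306, 0.0395]
tool_rot: [0.743, 0.669, 0.016, 0.017]
ft_force: [0.5, -0.2, 1.6]
grip_width: 0.0394
```

```bash
python3 -c "
from h import *
plan([.52,.3055,.041],1.463,1);print(Ro.from_quat(robot.get_obs()['tool_rot']).as_matrix()[:,2], robot.get_obs())"
```

```text
from [0.5203 0.306  0.0395] 1.4649
[{"x": -0.6, "y": -0.3, "z": -1.5, "spin": 0.002}]
[ 0.04642828 -0.00262576 -0.99891818] {'time': 5.65, 'q': array([ 0.35634312,  0.74018486,  1.64779049, -0.02858666,  0.71120346,
        0.48353419]), 'joint_velocities': array([-0.00045086, -0.00376308, -0.00528372, -0.00046355, -0.00807077,
        0.00310307]), 'joint_torque': array([ -2.66301133, -45.60379386, -12.11593151,  -0.34921543,
        -0.3955246 ,  -0.05603319]), 'position': array([0.52032674, 0.30604256, 0.03950336]), 'tool_rot': array([0.74334834, 0.66850006, 0.0163874 , 0.01650351]), 'ft_force': array([ 0.46939921, -0.16063771,  1.62637017]), 'moment': array([-0.07082748, -0.14204199, -0.04208209]), 'grip_width': 0.03944659459368856}
```

Call:
play_rows:
  commands:
    - {"x": 0, "y": 0, "z": -25, "spin": 0}
    - {"x": 0, "y": 0, "z": -40, "spin": 0}
    - {"x": 0, "y": 0, "z": -40, "spin": 0}
  newtons: 35

```text
time: 5.95
position: [0.51, 0.3041, 0.1392]
tool_rot: [0.743, 0.669, 0.008, 0.013]
ft_force: [0.1, 0.6, -2.4]
grip_width: 0.039
```

```bash
python3 -c "
from h import *
s=snap('scene','s6')
a=cv2.resize(s['img'][120:320,300:500,::-1],None,fx=3,fy=3,interpolation=2)
cv2.imwrite('pics/c6.png',a)
print(Ro.from_quat(robot.get_obs()['tool_rot']).as_matrix()[:,2])
plan([.514,-.095,.16],1.571-.2358,9)"
```

```text
[ 0.04008454 -0.00498208 -0.99918387]
from [0.5137 0.3058 0.1462] 1.4651
[{"x": -44.3, "y": 4.7, "z": -1.5, "spin": 0.014}, {"x": -44.2, "y": 5.4, "z": -1.5, "spin": 0.014}, {"x": -44.1, "y": 6.0, "z": -1.5, "spin": 0.014}, {"x": -44.0, "y": 6.6, "z": -1.5, "spin": 0.014}, {"x": -43.9, "y": 7.3, "z": -1.5, "spin": 0.014}, {"x": -43.8, "y": 7.9, "z": -1.5, "spin": 0.014}, {"x": -43.7, "y": 8.5, "z": -1.5, "spin": 0.014}, {"x": -43.6, "y": 9.2, "z": -1.5, "spin": 0.014}]
[{"x": -43.4, "y": 9.8, "z": -1.5, "spin": 0.014}]
```

View pics/c6.png

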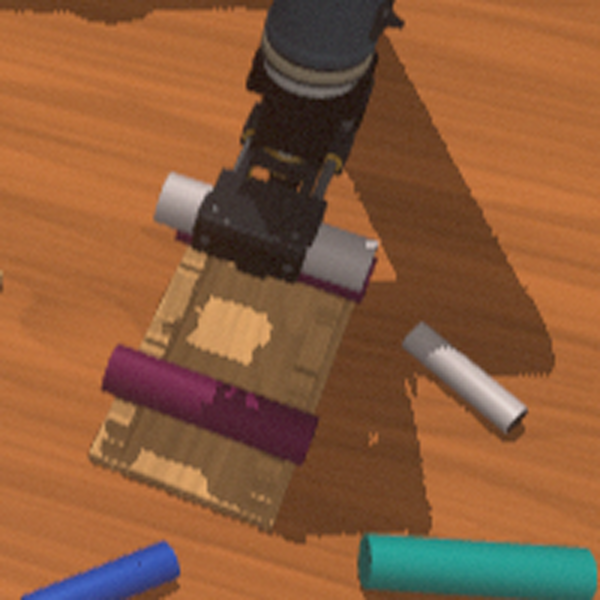

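Call:
play_rows:
  commands:
    - {"x": -44, "y": 5, "z": -6, "spin": 0.014}
    - {"x": -44, "y": 5.5, "z": -6, "spin": 0.014}
    - {"x": -44, "y": 6, "z": -6, "spin": 0.014}
    - {"x": -44, "y": 6.5, "z": -6, "spin": 0.014}
    - {"x": -44, "y": 7, "z": -6, "spin": 0.014}
    - {"x": -44, "y": 8, "z": -6, "spin": 0.014}
    - {"x": -44, "y": 8.5, "z": -6, "spin": 0.014}
    - {"x": -44, "y": 9, "z": -6, "spin": 0.014}

```text
time: 6.8
position: [0.513, -0.0554, 0.1976]
tool_rot: [0.777, 0.629, 0.018, 0.015]
ft_force: [0.8, -0.2, -1.6]
grip_width: 0.039
```

```bash
python3 -c "
from h import *
s=snap('scene','s7');p=snap('top','t7')
a=cv2.resize(s['img'][90:260,140:320,::-1],None,fx=3,fy=3,interpolation=2)
cv2.imwrite('pics/c7.png',a)
b=cv2.resize(p['img'][160:300,240:440,::-1],None,fx=3,fy=3,interpolation=2)
cv2.imwrite('pics/d7.png',b)
print(Ro.from_quat(robot.get_obs()['tool_rot']).as_matrix()[:,2])
plan([.514,-.095,.17],1.571-.2358,2)"
```

```text
[ 0.05229766 -0.00479407 -0.99862003]
from [ 0.5152 -0.0599  0.1985] 1.3561
[{"x": -17.3, "y": 3.1, "z": 14.2, "spin": 0.01}, {"x": -17.3, "y": 3.3, "z": 14.2, "spin": 0.01}]
```

View pics/c7.png

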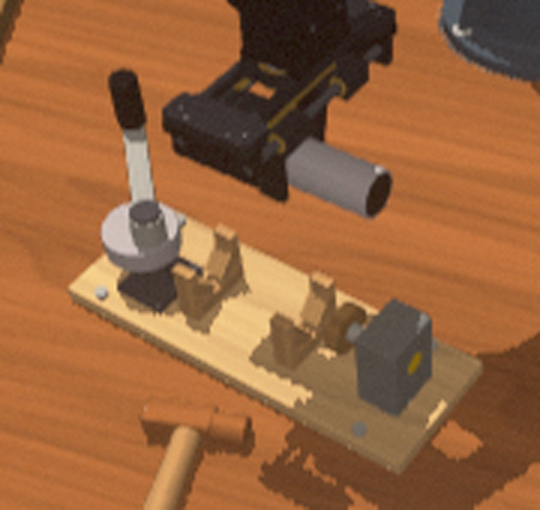

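View pics/d7.png

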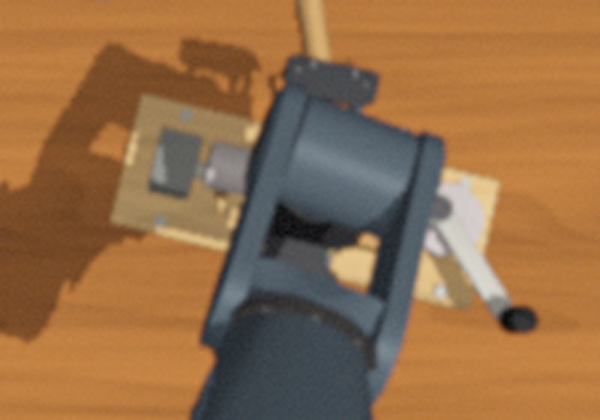

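```bash
cat > fit.py <<'E'
from h import *
from scipy.optimize import least_squares
p=cams.camera('top'); s=cams.camera('scene')
def c(L,k,ox,oy): return [(u/k+ox,v/k+oy) for u,v in L]
A=c([(377,60),(705,138),(675,256),(349,178),(393,90),(432,97),(421,155),(384,148)],2.75,150,170)
J=[(65,192,16),(65,-168,16),(-65,-168,16),(-65,192,16),(28,165,94),(28,125,94),(-28,125,94),(-28,165,94)]
B=c([(85,320),(493,537),(595,408),(440,376),(487,332),(533,352),(487,403)],3.7,140,100)
K=[(65,-168,16),(65,192,16),(-65,192,16),(28,125,94),(-28,125,94),(-28,165,94),(28,165,94)]
def w(q,X):
    cc,ss=math.cos(q[2]),math.sin(q[2]); x,y,z=np.array(X)/1000
    return np.array([q[0]+cc*x-ss*y,q[1]+ss*x+cc*y,z])
def f(q):
    r=[]
    for i,(O,M,pic) in enumerate([(A,J,p),(B,K,s)]):
        d=np.array([q[3+2*i],q[4+2*i],0])
        for o,m in zip(O,M): r+=list(np.subtract(proj(pic,w(q,m)+d),o))
    r+=list(np.array(q[3:])/.0015)   # prior
    return r
r=least_squares(f,[.513,-.1,-.235,0,0,0,0])
if __name__=='__main__':
    print(r.x.round(4)); print(np.round(r.fun[:30].reshape(-1,2),1))
    def tri(u1,u2):
        g=lambda X:np.r_[np.subtract(proj(p,X+np.r_[r.x[3:5],0]),u1),np.subtract(proj(s,X+np.r_[r.x[5:7],0]),u2)]
        t=least_squares(g,[.5,-.1,.1]); return t.x,t.fun
    def loc(X):
        d=X[:2]-r.x[:2]; a=r.x[2]; return (math.cos(a)*d[0]+math.sin(a)*d[1])*1e3,(-math.sin(a)*d[0]+math.cos(a)*d[1])*1e3,X[2]*1e3
    for n,a,b in[('pivot',c([(648,162)],2.75,150,170)[0],c([(180,222)],3.7,140,100)[0]),('knobtop',c([(722,266)],2.75,150,170)[0],c([(152,58)],3.7,140,100)[0]),('pipe end',(309.3,215),(265.7,154))]:
        X,e=tri(a,b); print(n,X.round(4),np.round(loc(X),1),e.round(1))
    o,P,y=pose(); R=Ro.from_quat(o['tool_rot']).as_matrix(); print('exp end',P-R[:,2]*.0187+R[:,0]*.08)
E
python3 fit.py
```

```text
[ 0.5123 -0.1021 -0.2334 -0.0008 -0.0006  0.0008  0.0006]
[[-0.4  0. ]
 [-0.4  0.2]
 [ 1.3  0.7]
 [-0.6 -0.1]
 [ 0.5 -0. ]
 [ 0.2  0.8]
 [-0.4 -0.9]
 [-0.9 -1.7]
 [-1.1 -0.5]
 [ 0.5 -0.5]
 [ 0.6 -0.6]
 [-0.8  1.2]
 [-0.6 -1.6]
 [ 0.7 -0.5]
 [ 0.4  0.8]]
pivot [ 0.504  -0.201   0.1085] [ 14.7 -98.1 108.5] [-0.2  0.1 -0.2 -0. ]
knobtop [ 0.4017 -0.2628  0.1557] [ -70.5 -181.9  155.7] [ 0.7 -0.3  0.7  0.1]
pipe end [0.5288 0.0188 0.2205] [-12.  121.4 220.5] [-1.6  0.5 -1.5 -0.1]
exp end [0.52917119 0.02336033 0.21686857]
```

```bash
python3 -c "
from h import *
plan([.515,-.0953,.12],1.3374,4)"
```

```text
from [ 0.5133 -0.0549  0.1974] 1.3596
[{"x": -9.8, "y": 2.5, "z": 19.4, "spin": 0.006}, {"x": -9.8, "y": 2.6, "z": 19.4, "spin": 0.006}, {"x": -9.8, "y": 2.6, "z": 19.4, "spin": 0.006}, {"x": -9.8, "y": 2.7, "z": 19.4, "spin": 0.006}]
```

Call:
play_rows:
  commands:
    - {"x": -10, "y": 2, "z": 19, "spin": 0.006}
    - {"x": -10, "y": 2, "z": 19, "spin": 0.006}
    - {"x": -10, "y": 2, "z": 19, "spin": 0.006}
    - {"x": -10, "y": 2, "z": 19, "spin": 0.006}
    - {"x": 0, "y": 0, "z": 0, "spin": 0}
    - {"x": 0, "y": 0, "z": 0, "spin": 0}

```text
time: 7.6
position: [0.514, -0.0865, 0.1177]
tool_rot: [0.782, 0.623, 0.018, 0.012]
ft_force: [0.3, -0.5, -1.5]
grip_width: 0.0388
```

```bash
python3 -c "
from h import *
print(pose()[1:])
s=snap('scene','s8');print(pose()[1:]);p=snap('top','t8')
a=cv2.resize(s['img'][110:260,140:320,::-1],None,fx=4,fy=4,interpolation=2)
cv2.imwrite('pics/c8.png',a)
b=cv2.resize(p['img'][160:300,240:440,::-1],None,fx=3.5,fy=3.5,interpolation=2)
cv2.imwrite('pics/d8.png',b)
print(Ro.from_quat(robot.get_obs()['tool_rot']).as_matrix()[:,2])
plan([.515,-.0953,.043],1.3374,2)"
```

```text
(array([ 0.51398936, -0.0865    ,  0.11772991]), 1.3463745664620665)
(array([ 0.51387239, -0.08637351,  0.11788426]), 1.3466180557499168)
[ 0.04439126  0.0041685  -0.99900553]
from [ 0.5143 -0.0867  0.1184] 1.3466
[{"x": -4.1, "y": 1.3, "z": 37.7, "spin": 0.005}, {"x": -4.1, "y": 1.3, "z": 37.7, "spin": 0.005}]
```

View pics/c8.png

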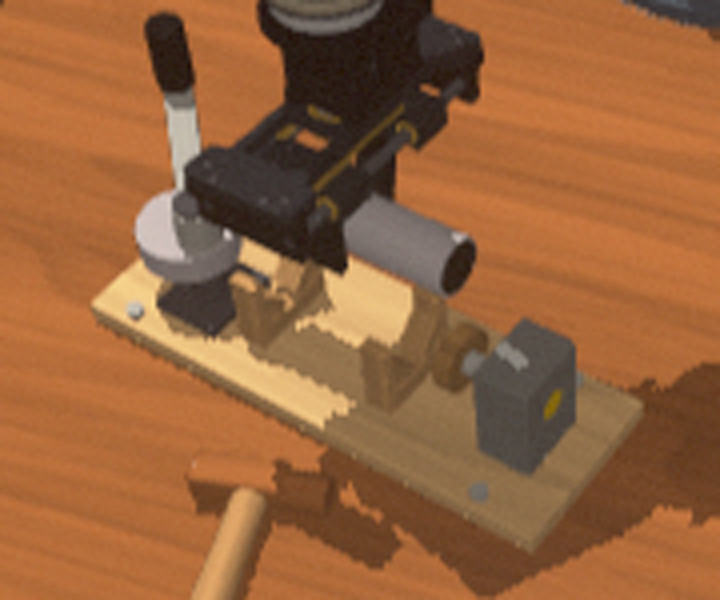

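View pics/d8.png

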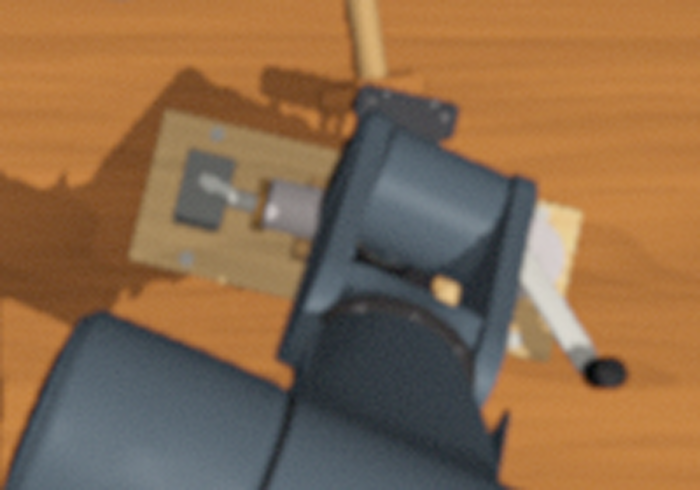

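```bash
cat > m.py <<'E'
import sys
from fit import *
u=[float(a) for a in sys.argv[1:5]]
g=lambda X:np.r_[np.subtract(proj(p,X+np.r_[r.x[3:5],0]),u[:2]),np.subtract(proj(s,X+np.r_[r.x[5:7],0]),u[2:])]
t=least_squares(g,[.5,-.1,.1]); X=t.x; print(X.round(4),t.fun.round(1))
o,P,y=pose(); R=Ro.from_quat(o['tool_rot']).as_matrix()
print('tool frame from grasp (expect 80,0,0):',((R.T@(X-P))*1000+np.r_[0,0,18.7]).round(1))
d=X[:2]-r.x[:2]; a=r.x[2]; print('jig', (math.cos(a)*d[0]+math.sin(a)*d[1])*1e3,(-math.sin(a)*d[0]+math.cos(a)*d[1])*1e3)
for z in(X[2],): print(atz(p,*u[:2],z),atz(s,*u[2:],z))
E
python3 m.py 316.3 218.9 254.5 176
```

```text
[ 0.5283 -0.0091  0.1392] [ 0.1 -0.   0.1  0. ]
tool frame from grasp (expect 80,0,0): [79.6 -3.5 -0.7]
jig -6.025173203823209 94.20639276623558
[ 0.52734277 -0.00940816  0.13916603] [ 0.52914595 -0.00873248  0.13916603]
```

Call:
play_rows:
  commands:
    - {"x": -4.5, "y": 1, "z": 20, "spin": 0.008}
    - {"x": -4.5, "y": 1, "z": 20, "spin": 0}
    - {"x": 0, "y": 0, "z": 0, "spin": 0}
    - {"x": 0, "y": 0, "z": 0, "spin": 0}

```text
time: 8.2
position: [0.52, -0.0962, 0.0824]
tool_rot: [0.783, 0.621, 0.022, 0.017]
ft_force: [-0.2, -0.1, -1.5]
grip_width: 0.0387
```

```bash
cat > look.py <<'E'
import sys
from h import *
t=sys.argv[1]
s=snap('scene','s'+t);p=snap('top','t'+t)
cv2.imwrite(f'pics/c{t}.png',cv2.resize(s['img'][110:260,140:320,::-1],None,fx=4,fy=4,interpolation=2))
cv2.imwrite(f'pics/d{t}.png',cv2.resize(p['img'][160:300,240:440,::-1],None,fx=3.5,fy=3.5,interpolation=2))
print(Ro.from_quat(robot.get_obs()['tool_rot']).as_matrix()[:,2].round(4),robot.get_obs()['ft_force'])
o,P,y=pose(); R=Ro.from_quat(o['tool_rot']).as_matrix(); G=P-R[:,2]*.0187
d=G[:2]-np.array([.5123,-.1021]); a=-.2334
print('P',P.round(4),'grasp jig',(math.cos(a)*d[0]+math.sin(a)*d[1])*1e3,(-math.sin(a)*d[0]+math.cos(a)*d[1])*1e3,'z',G[2],'dyaw',y-1.3374)
E
python3 look.py 9
```

```text
[ 5.540e-02 -3.000e-04 -9.985e-01] [-0.28659013  0.10745213 -2.23280373]
P [ 0.5201 -0.0962  0.0826] grasp jig 5.197955541592059 7.260601614746771 z 0.10129935437425805 dyaw 0.003250063253273261
```

View pics/c9.png

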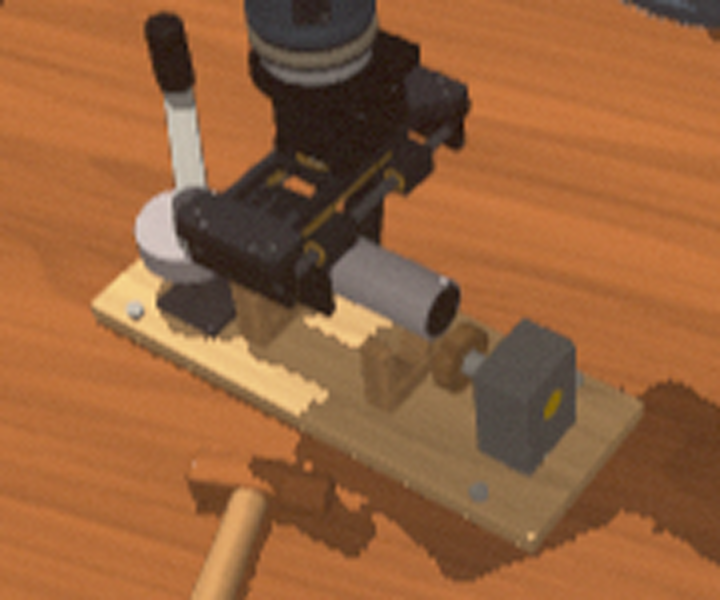

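View pics/d9.png

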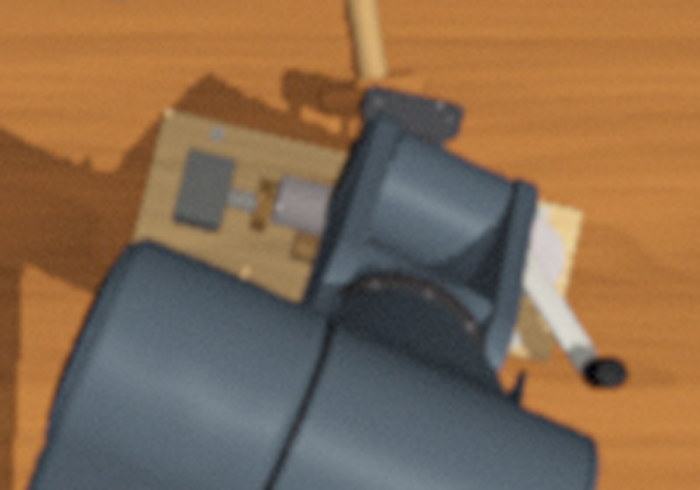

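Call:
play_rows:
  commands:
    - {"x": -2, "y": -6, "z": 4, "spin": 0.003}
    - {"x": 0, "y": 0, "z": 0, "spin": 0}
    - {"x": 0, "y": 0, "z": 0, "spin": 0}

```text
time: 8.6
position: [0.5143, -0.0968, 0.08]
tool_rot: [0.784, 0.62, 0.023, 0.019]
ft_force: [0.3, 0.4, -3.2]
grip_width: 0.039
```

```bash
python3 look.py 10
```

```text
[ 0.0579 -0.0013 -0.9983] [ 0.03819206  0.11899516 -2.77914168]
P [ 0.5141 -0.0967  0.0799] grasp jig -0.5469976910892026 5.469429854304777 z 0.09853357072492305 dyaw 0.0006882534153391795
```

View pics/c10.png

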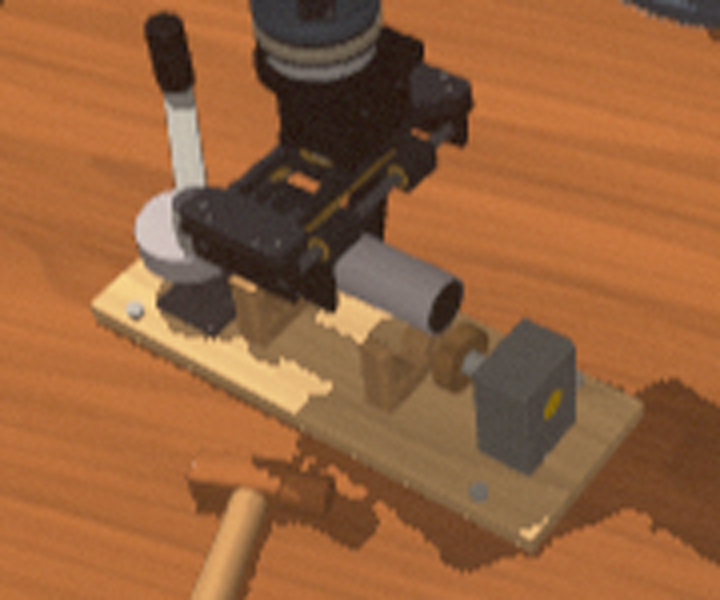

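View pics/d10.png

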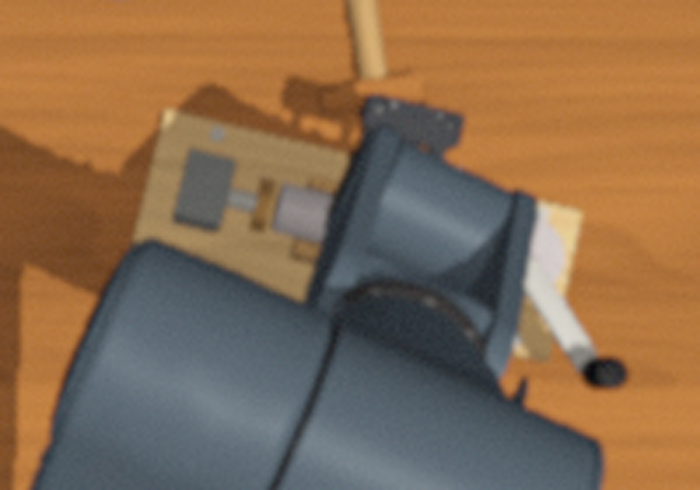

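```bash
python3 m.py 318.9 219.7 251 186.5
python3 - <<'E'
from fit import *
for n,X in [('padface',(0,90,62)),('padx+',(22,90,62)),('padx-',(-22,90,62)),('padtop',(0,90,84)),('pipeend',(-.5,85.5,98.5)),('cheek+',(23,52,72)),('cheek-',(-23,52,72)),('camface',(14,-79.5,63))]:
    a=np.array(proj(p,w(r.x,X)+np.r_[r.x[3:5],0])); b=np.array(proj(s,w(r.x,X)+np.r_[r.x[5:7],0]))
    print(n,'top crop',((a-[240,160])*3.5).round(0),'scene crop',((b-[140,110])*4).round(0))
E
```

```text
[ 0.53   -0.0195  0.1002] [ 0.3 -0.1  0.2  0. ]
tool frame from grasp (expect 80,0,0): [79.1 -1.5 -0.9]
jig -1.9230660812124927 84.52512196835049
[ 0.52893312 -0.01932606  0.10018563] [ 0.53098778 -0.01946102  0.10018563]
padface top crop [268. 209.] scene crop [454. 353.]
padx+ top crop [274. 183.] scene crop [434. 375.]
padx- top crop [261. 235.] scene crop [474. 330.]
padtop top crop [269. 207.] scene crop [452. 329.]
pipeend top crop [276. 207.] scene crop [445. 310.]
cheek+ top crop [321. 192.] scene crop [382. 341.]
cheek- top crop [308. 247.] scene crop [425. 295.]
camface top crop [475. 241.] scene crop [228. 260.]
```

Call:
play_rows:
  commands:
    - {"x": 0, "y": -0.5, "z": 16, "spin": 0}
    - {"x": 0, "y": 0, "z": 0, "spin": 0}

```text
time: 9.1
position: [0.5153, -0.0968, 0.0638]
tool_rot: [0.784, 0.62, 0.023, 0.019]
ft_force: [-0.6, 0.3, -2.3]
grip_width: 0.039
```

```bash
python3 look.py 11
```

```text
[ 0.0621 -0.0031 -0.9981] [-0.09246544  1.17110635 -3.11919358]
P [ 0.5165 -0.0974  0.065 ] grasp jig 1.880072190461902 5.378900222498108 z 0.08371179785601077 dyaw 0.0007718241379142121
```

Call:
play_rows:
  commands:
    - {"x": 0, "y": -2, "z": 12, "spin": 0}
    - {"x": 0, "y": 0, "z": 0, "spin": 0}

```text
time: 9.4
position: [0.5162, -0.0973, 0.054]
tool_rot: [0.784, 0.62, 0.024, 0.021]
ft_force: [-0.6, -0.1, -2.6]
grip_width: 0.0389
```

```bash
python3 look.py 12
```

```text
[ 0.0672 -0.0053 -0.9977] [-0.20915253  0.59848423 -2.88460853]
P [ 0.5176 -0.0978  0.055 ] grasp jig 2.8992050688891435 5.183475688769262 z 0.07361228715304372 dyaw 0.0008658132231484927
```

View pics/c12.png

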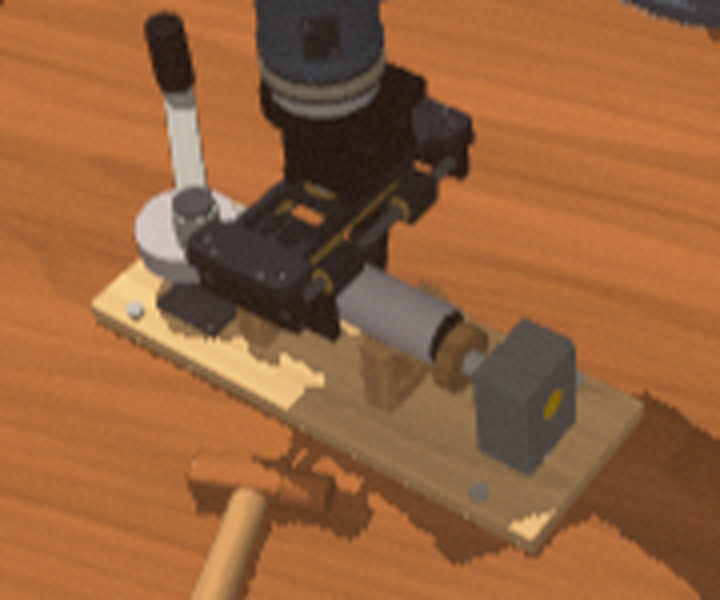

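View pics/d12.png

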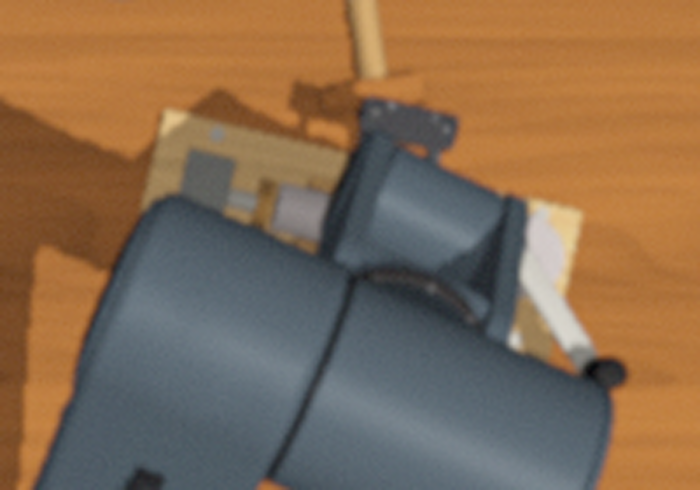

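Call:
play_rows:
  commands:
    - {"x": 0, "y": -3, "z": 9, "spin": 0}
    - {"x": 0, "y": -0.5, "z": 3, "spin": 0}

```text
time: 9.7
position: [0.516, -0.0975, 0.0436]
tool_rot: [0.784, 0.62, 0.026, 0.024]
ft_force: [-0.4, 0.5, -3.1]
grip_width: 0.0392
```

```bash
python3 look.py 13
```

```text
[ 0.071  -0.0069 -0.9975] [ 0.35294121  0.68100746 -2.91078341]
P [ 0.5165 -0.0977  0.0437] grasp jig 1.7657036137119335 5.060068996389555 z 0.06238459469016536 dyaw 0.000901159429072873
```

Call:
play_rows:
  commands:
    - {"x": 0, "y": -1, "z": 2, "spin": 0}
    - {"x": 0, "y": 0, "z": 0, "spin": 0}

```text
time: 10.0
position: [0.516, -0.0977, 0.0419]
tool_rot: [0.784, 0.62, 0.026, 0.025]
ft_force: [-0.7, -0.3, -1.8]
grip_width: 0.0391
```

```bash
python3 look.py 14
```

```text
[ 0.0716 -0.0072 -0.9974] [ 0.12268015 -0.90196769 -1.659898  ]
P [ 0.516  -0.0977  0.0419] grasp jig 1.201304537537978 4.996442049827374 z 0.06052444304128515 dyaw 0.000679191533080159
```

View pics/c14.png

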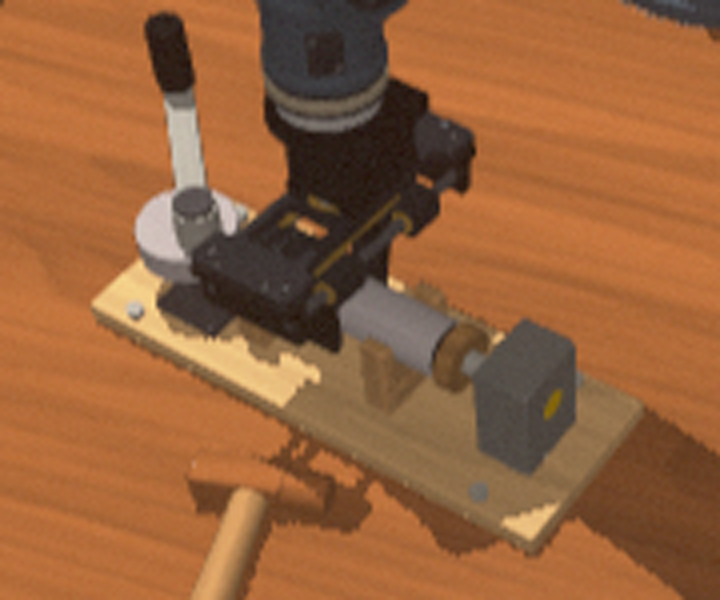

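Call:
play_rows:
  commands:
    - {"x": 0, "y": -0.5, "z": 2, "spin": 0}
    - {"x": 0, "y": 0, "z": 0, "spin": 0}

```text
time: 10.3
position: [0.5162, -0.0976, 0.042]
tool_rot: [0.784, 0.619, 0.027, 0.026]
ft_force: [-1.0, -0.6, -3.3]
grip_width: 0.0388
```

```bash
python3 look.py 15
```

```text
[ 0.0739 -0.0076 -0.9972] [-2.03647202  0.62240047  2.31485962]
P [ 0.5163 -0.0976  0.0417] grasp jig 1.4491129923580564 5.133419506266265 z 0.06031774864015774 dyaw -0.00047185729606114
```

Call:
play_rows:
  commands:
    - {"x": 0, "y": 0, "z": 0, "spin": 0}
    - {"x": 0, "y": 0, "z": 0, "spin": 0}
    - {"x": 0, "y": 0, "z": 0, "spin": 0}
  grip: 0.75

```text
time: 10.7
position: [0.5173, -0.098, 0.0418]
tool_rot: [0.784, 0.62, 0.027, 0.027]
ft_force: [1.1, -0.0, -0.3]
grip_width: 0.0556
```

Call:
play_rows:
  commands:
    - {"x": 0, "y": 0, "z": -30, "spin": 0}
    - {"x": 0, "y": 0, "z": -45, "spin": 0}
    - {"x": 0, "y": 0, "z": -50, "spin": 0}
    - {"x": 0, "y": 0, "z": -50, "spin": 0}

```text
time: 11.1
position: [0.5007, -0.0956, 0.2136]
tool_rot: [0.784, 0.62, 0.023, 0.019]
ft_force: [0.5, -1.3, 0.3]
grip_width: 0.0651
```

```bash
python3 look.py 16
```

```text
[ 0.0748 -0.0086 -0.9972] [ 0.71825578 -0.29911526 -0.66713932]
P [ 0.5055 -0.0975  0.219 ] grasp jig -9.09185761929262 2.742855175103167 z 0.2376085500441505 dyaw 0.0010048681706424922
```

View pics/c16.png

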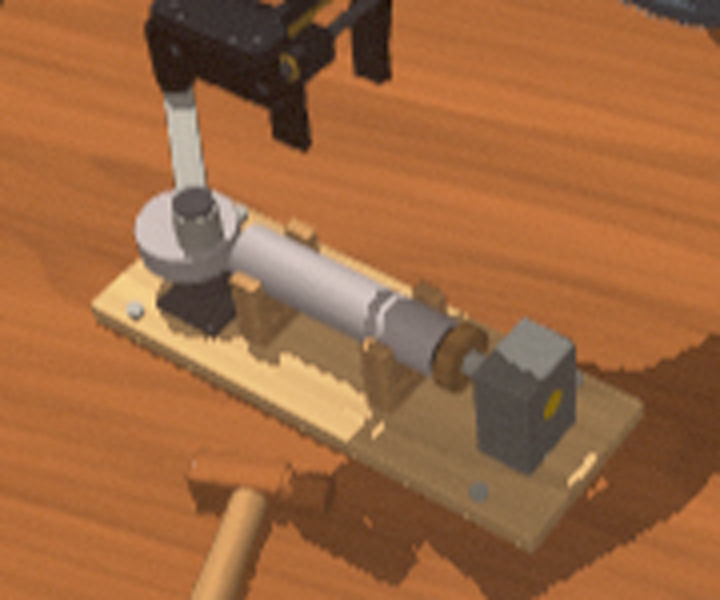

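View pics/d16.png

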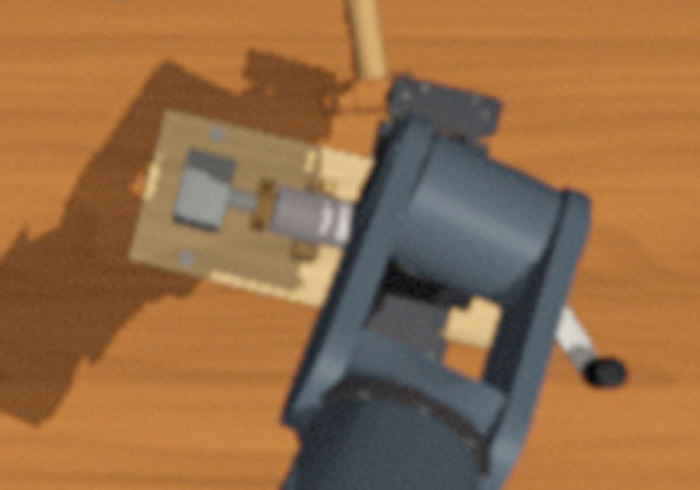

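```bash
python3 -c "
from h import *
plan([.4017,-.2628,.20],.543,8)"
```

```text
from [ 0.5055 -0.0975  0.219 ] 1.3384
[{"x": -23.1, "y": -7.9, "z": 2.4, "spin": 0.099}, {"x": -23.8, "y": -5.5, "z": 2.4, "spin": 0.099}, {"x": -24.2, "y": -3.1, "z": 2.4, "spin": 0.099}, {"x": -24.4, "y": -0.7, "z": 2.4, "spin": 0.099}, {"x": -24.3, "y": 1.7, "z": 2.4, "spin": 0.099}, {"x": -24.1, "y": 4.1, "z": 2.4, "spin": 0.099}, {"x": -23.5, "y": 6.5, "z": 2.4, "spin": 0.099}, {"x": -22.8, "y": 8.8, "z": 2.4, "spin": 0.099}]
```

Call:
play_rows:
  commands:
    - {"x": -23, "y": -8, "z": 1, "spin": 0.1}
    - {"x": -24, "y": -5.5, "z": 1, "spin": 0.1}
    - {"x": -24, "y": -3, "z": 1, "spin": 0.1}
    - {"x": -24.5, "y": -0.5, "z": 1, "spin": 0.1}
    - {"x": -24.5, "y": 1.5, "z": 1, "spin": 0.1}
    - {"x": -24, "y": 4, "z": 1, "spin": 0.1}
    - {"x": -23.5, "y": 6.5, "z": 1, "spin": 0.1}
    - {"x": -23, "y": 9, "z": 1, "spin": 0.1}

```text
time: 12.0
position: [0.3987, -0.2654, 0.2027]
tool_rot: [0.966, 0.254, 0.037, 0.015]
ft_force: [0.6, 0.2, 0.5]
grip_width: 0.0653
```

```bash
cat > look2.py <<'E'
import sys
from h import *
t=sys.argv[1]
s=snap('scene','s'+t);p=snap('top','t'+t)
cv2.imwrite(f'pics/c{t}.png',cv2.resize(s['img'][50:250,110:310,::-1],None,fx=3,fy=3,interpolation=2))
cv2.imwrite(f'pics/d{t}.png',cv2.resize(p['img'][160:320,260:460,::-1],None,fx=3,fy=3,interpolation=2))
o,P,y=pose(); R=Ro.from_quat(o['tool_rot']).as_matrix(); G=P-R[:,2]*.0187
print('tiltz',R[:,2].round(3),'F',o['ft_force'].round(1),'w',round(o['grip_width'],4),'t',o['time'])
a=-.2334
def loc(P):
    d=P[:2]-np.array([.5123,-.1021]); return np.array([math.cos(a)*d[0]+math.sin(a)*d[1],-math.sin(a)*d[0]+math.cos(a)*d[1]])
g=loc(G)-[.0143,-.098]
ph=math.atan2(-g[0],-g[1]); print('P',P.round(4),'yaw',round(y,3),'G',G.round(4),'radius',np.hypot(*g)*1e3,'cam angle of G',ph-math.pi/6,'yaw wanted',math.pi/2-ph+a)
E
python3 look2.py 17; python3 -c "
from h import *
plan([.4017,-.2628,.18],.543,2)"
```

```text
tiltz [ 0.08  -0.011 -0.997] F [ 0.8 -0.4  0.2] w 0.0657 t 12.1
P [ 0.3984 -0.2669  0.2026] yaw 0.516 G [ 0.3969 -0.2667  0.2213] radius 125.37187128136948 cam angle of G 0.2598067522863263 yaw wanted 0.5539907989102715
from [ 0.3984 -0.2669  0.2026] 0.5156
[{"x": 2.4, "y": -1.0, "z": 11.3, "spin": -0.014}, {"x": 2.5, "y": -0.9, "z": 11.3, "spin": -0.014}]
```

View pics/c17.png

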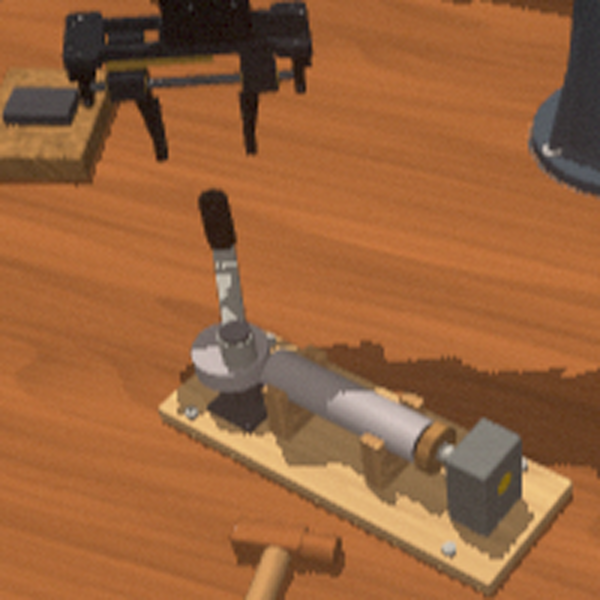

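View pics/d17.png

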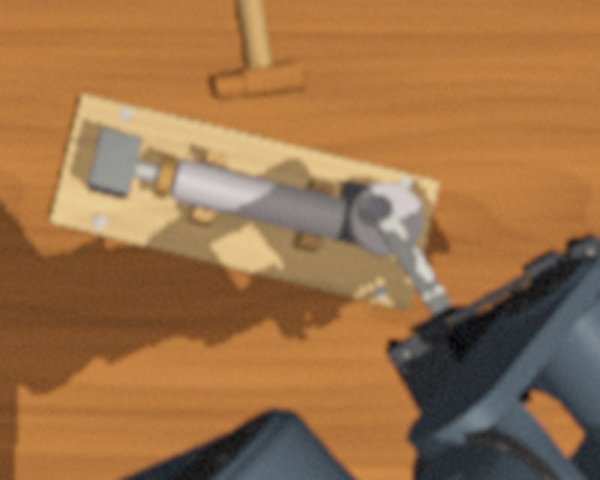

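Call:
play_rows:
  commands:
    - {"x": 1.5, "y": -1.5, "z": 20, "spin": -0.015}
    - {"x": 1.5, "y": -1.5, "z": 20, "spin": -0.015}
    - {"x": 0, "y": 0, "z": 0, "spin": 0}
  grip: 0.72

```text
time: 12.4
position: [0.4032, -0.2629, 0.1613]
tool_rot: [0.962, 0.27, 0.037, 0.016]
ft_force: [-0.4, 0.5, 0.2]
grip_width: 0.0629
```

```bash
python3 look2.py 18; python3 -c "
from h import *
plan([.403,-.263,.117],.543,2)"
```

```text
tiltz [ 0.083 -0.014 -0.996] F [0.4 0.5 0.3] w 0.0631 t 12.5
P [ 0.4042 -0.2641  0.1631] yaw 0.548 G [ 0.4026 -0.2639  0.1817] radius 119.05039080336968 cam angle of G 0.255077998745753 yaw wanted 0.5587195524508448
from [ 0.4042 -0.2641  0.1631] 0.5483
[{"x": -0.2, "y": -0.8, "z": 23.0, "spin": 0.003}, {"x": -0.2, "y": -0.8, "z": 23.0, "spin": 0.003}]
```

View pics/c18.png

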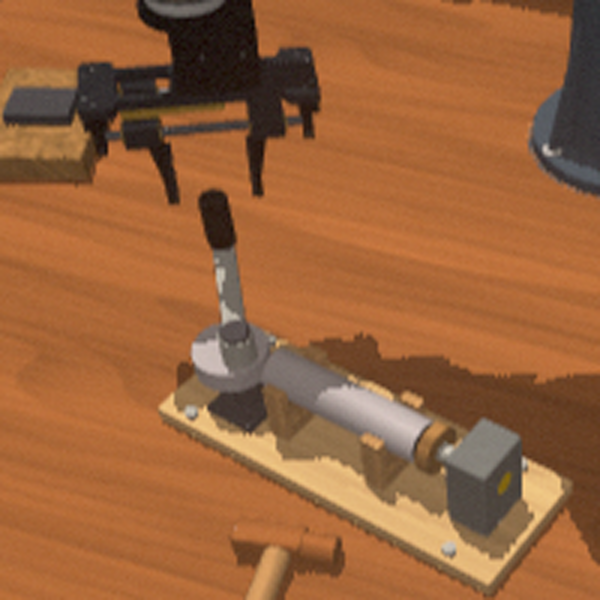

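Call:
play_rows:
  commands:
    - {"x": -1.7, "y": -2, "z": 22, "spin": 0}
    - {"x": -1.7, "y": -2, "z": 22, "spin": 0}
    - {"x": 0, "y": 0, "z": 0, "spin": 0}

```text
time: 12.8
position: [0.4059, -0.2645, 0.1211]
tool_rot: [0.961, 0.271, 0.04, 0.022]
ft_force: [-0.7, -0.8, 0.0]
grip_width: 0.0627
```

```bash
python3 look2.py 19; python3 -c "
from h import *
plan([.403,-.263,.117],.543,1)"
```

```text
tiltz [ 0.092 -0.023 -0.996] F [ 1.3 -0.9  0.2] w 0.0627 t 12.9
P [ 0.4069 -0.2657  0.1229] yaw 0.552 G [ 0.4052 -0.2653  0.1415] radius 117.6219964009231 cam angle of G 0.2327796607926813 yaw wanted 0.5810178904039165
from [ 0.4069 -0.2657  0.1229] 0.5518
[{"x": -1.9, "y": -4.4, "z": 5.9, "spin": 0.009}]
```

View pics/c19.png

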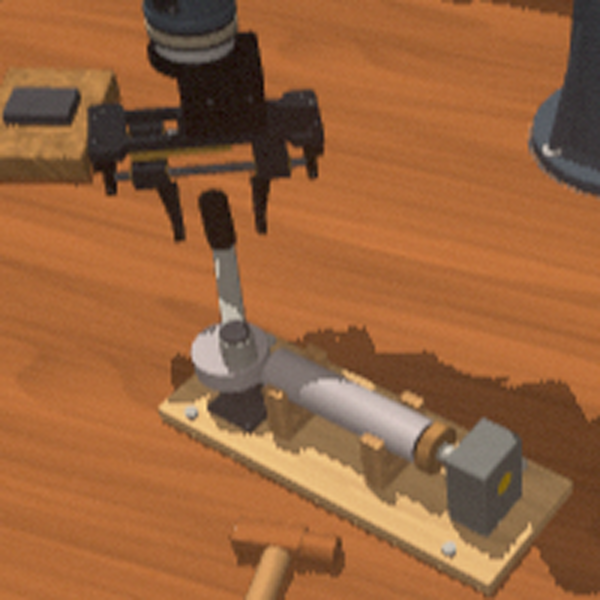

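Call:
play_rows:
  commands:
    - {"x": -1.5, "y": -4, "z": 4, "spin": 0}
    - {"x": 0, "y": 0, "z": 0, "spin": 0}

```text
time: 13.1
position: [0.405, -0.264, 0.1206]
tool_rot: [0.961, 0.271, 0.042, 0.026]
ft_force: [-0.3, -0.5, -1.1]
grip_width: 0.0628
```

Call:
play_rows:
  commands:
    - {"x": 0, "y": 0, "z": 0, "spin": 0}
    - {"x": 0, "y": 0, "z": 0, "spin": 0}
    - {"x": 0, "y": 0, "z": 0, "spin": 0}
    - {"x": 0, "y": 0, "z": 0, "spin": 0}
    - {"x": 0, "y": 0, "z": 0, "spin": 0}
  grip: 0.2
  newtons: 8

```text
time: 13.6
position: [0.4059, -0.2649, 0.1225]
tool_rot: [0.961, 0.271, 0.043, 0.028]
ft_force: [0.2, -0.0, 0.9]
grip_width: 0.0304
```

```bash
python3 look2.py 20
```

```text
tiltz [ 0.099 -0.031 -0.995] F [-0.2 -2.2  0.5] w 0.0268 t 13.7
P [ 0.4062 -0.2656  0.1226] yaw 0.553 G [ 0.4044 -0.265   0.1412] radius 118.18319083006811 cam angle of G 0.23880519363734776 yaw wanted 0.5749923575592499
```

View pics/c20.png

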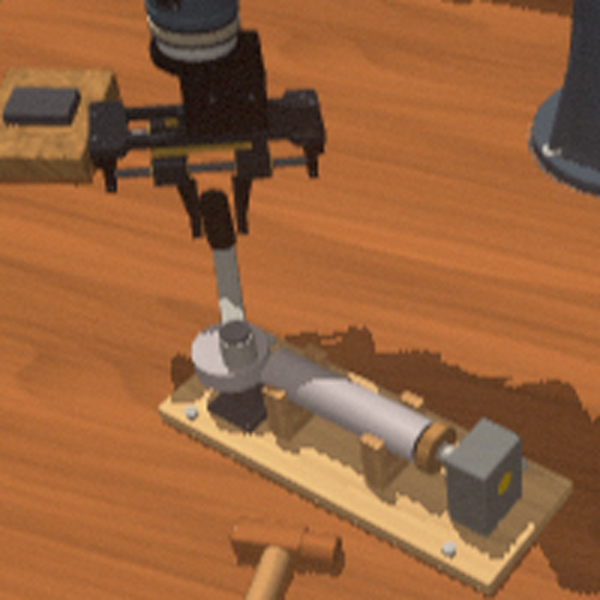

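Call:
play_rows:
  commands:
    - {"x": 0.5, "y": -12, "z": 0, "spin": 0.1}
    - {"x": 0.6, "y": -12, "z": 0, "spin": 0.1}
    - {"x": 0.6, "y": -12, "z": 0, "spin": 0.1}
    - {"x": 0.6, "y": -12, "z": 0, "spin": 0.1}

```text
time: 14.1
position: [0.3927, -0.2284, 0.1224]
tool_rot: [0.996, 0.069, 0.051, 0.027]
ft_force: [-4.3, -4.3, 6.3]
grip_width: 0.0263
```

```bash
python3 look2.py 21
```

```text
tiltz [ 0.105 -0.044 -0.994] F [-2.2  1.7  7. ] w 0.0262 t 14.2
P [ 0.3923 -0.2263  0.1223] yaw 0.143 G [ 0.3903 -0.2255  0.1409] radius 115.92081198661705 cam angle of G 0.5984627822064291 yaw wanted 0.21533476899016862
```

View pics/c21.png

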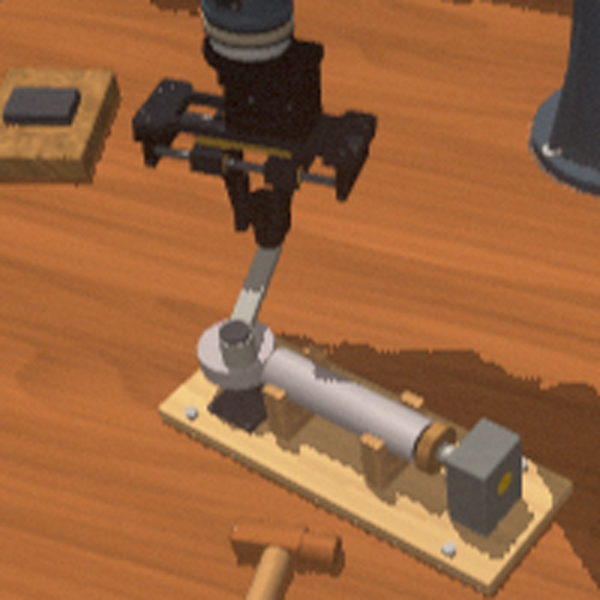

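Call:
play_rows:
  commands:
    - {"x": -0.3, "y": -12, "z": 0, "spin": 0.08}
    - {"x": -0.3, "y": -12, "z": 0, "spin": 0.08}
    - {"x": 0, "y": -12, "z": 0, "spin": 0.09}
    - {"x": 0, "y": -12, "z": 0, "spin": 0.1}

```text
time: 14.6
position: [0.3931, -0.1834, 0.1222]
tool_rot: [0.992, -0.111, 0.058, 0.021]
ft_force: [-0.6, -2.4, 2.1]
grip_width: 0.0257
```

```bash
python3 look2.py 22
```

```text
tiltz [ 0.111 -0.053 -0.992] F [0.3 2.1 5.6] w 0.0257 t 14.7
P [ 0.3933 -0.1822  0.1222] yaw -0.217 G [ 0.3912 -0.1812  0.1408] radius 114.03679019801973 cam angle of G 0.9860744385518513 yaw wanted -0.17227688735525354
```

View pics/c22.png

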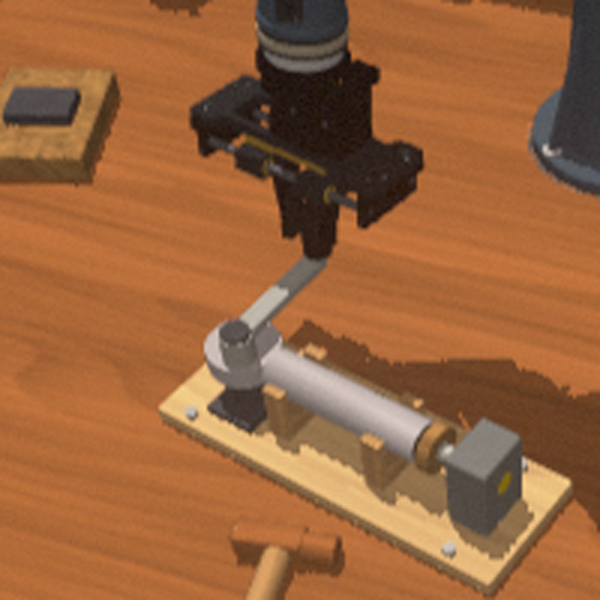

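Call:
play_rows:
  commands:
    - {"x": -1.5, "y": -12, "z": 0, "spin": 0.08}
    - {"x": -1.5, "y": -12, "z": 0, "spin": 0.09}
    - {"x": -1, "y": -12, "z": 0, "spin": 0.1}

```text
time: 15.0
position: [0.4043, -0.1522, 0.1226]
tool_rot: [0.968, -0.243, 0.066, 0.016]
ft_force: [0.4, -2.7, 0.8]
grip_width: 0.0256
```

```bash
python3 look2.py 23
```

```text
tiltz [ 0.12  -0.061 -0.991] F [ 3.4 -0.4  1.7] w 0.0258 t 15.1
P [ 0.4048 -0.1512  0.1226] yaw -0.488 G [ 0.4025 -0.1501  0.1411] radius 113.01163974085159 cam angle of G 1.2785991655497386 yaw wanted -0.46480161435314077
```

View pics/c23.png

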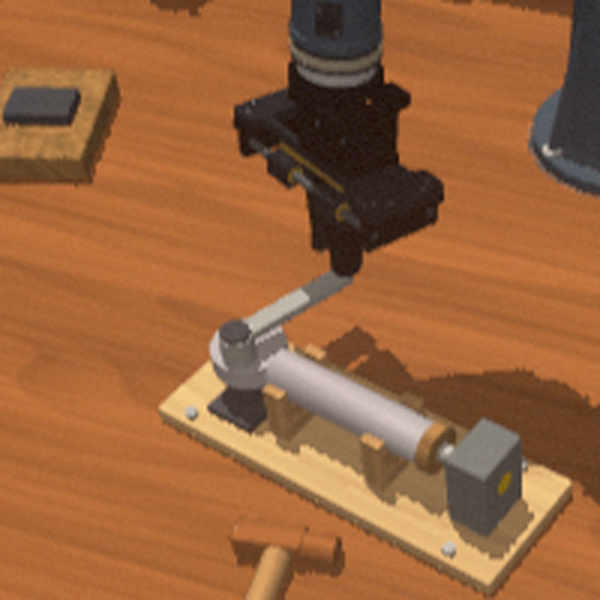

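Call:
play_rows:
  commands:
    - {"x": -1.5, "y": -9, "z": 0, "spin": 0.07}
    - {"x": -1.5, "y": -9, "z": 0, "spin": 0.08}

```text
time: 15.3
position: [0.4133, -0.1378, 0.1228]
tool_rot: [0.948, -0.311, 0.069, 0.012]
ft_force: [1.4, -5.2, -1.6]
grip_width: 0.026
```

```bash
cat >> look2.py <<'E'
from scipy.optimize import least_squares
def w(X): 
    x,y,z=np.array(X)/1000; c,ss=math.cos(a),math.sin(a); return np.array([.5123+c*x-ss*y+.0008,-.1021+ss*x+c*y+.0006,z])
for d in(0,4,8,12): print(d,np.round((np.array(proj(s,w((0,165+d,62))))-[250,180])*12,0),end=' ')
cv2.imwrite(f'pics/z{t}.png',cv2.resize(s['img'][180:225,250:300,::-1],None,fx=12,fy=12,interpolation=cv2.INTER_NEAREST))
E
python3 look2.py 24
```

```text
tiltz [ 0.125 -0.065 -0.99 ] F [ 4.3 -1.8 -0.4] w 0.0261 t 15.4
P [ 0.4138 -0.1371  0.1228] yaw -0.633 G [ 0.4115 -0.1359  0.1414] radius 112.62193746893868 cam angle of G 1.4275750547921748 yaw wanted -0.613777503595577
0 [344. 366.] 4 [361. 374.] 8 [377. 382.] 12 [394. 390.]
```

View pics/z24.png

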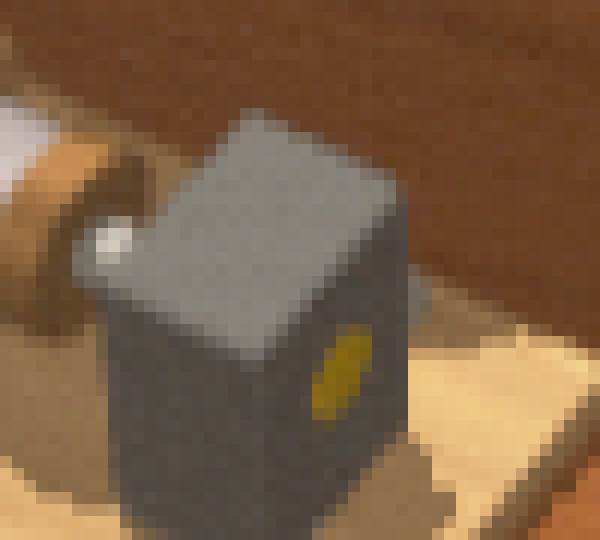

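View pics/d24.png

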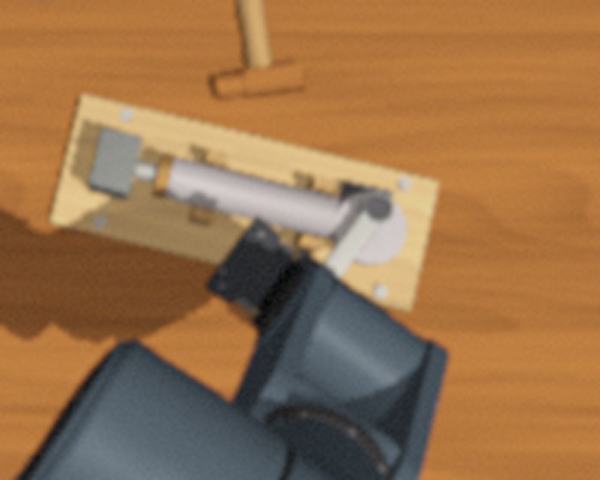

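Call:
play_rows:
  commands:
    - {"x": -3, "y": -11, "z": 0, "spin": 0.09}
    - {"x": -3, "y": -11, "z": 0, "spin": 0.09}

```text
time: 15.6
position: [0.427, -0.1217, 0.1234]
tool_rot: [0.917, -0.392, 0.076, 0.008]
ft_force: [1.6, -8.8, -4.3]
grip_width: 0.0263
```

```bash
python3 look2.py 25
```

```text
tiltz [ 0.134 -0.072 -0.988] F [ 5.7 -2.9 -2.8] w 0.026 t 15.7
P [ 0.4276 -0.121   0.1234] yaw -0.809 G [ 0.4251 -0.1197  0.1419] radius 112.7934022286812 cam angle of G 1.6160541098552583 yaw wanted -0.8022565586586605
0 [344. 366.] 4 [361. 374.] 8 [377. 382.] 12 [394. 390.]
```

View pics/z25.png

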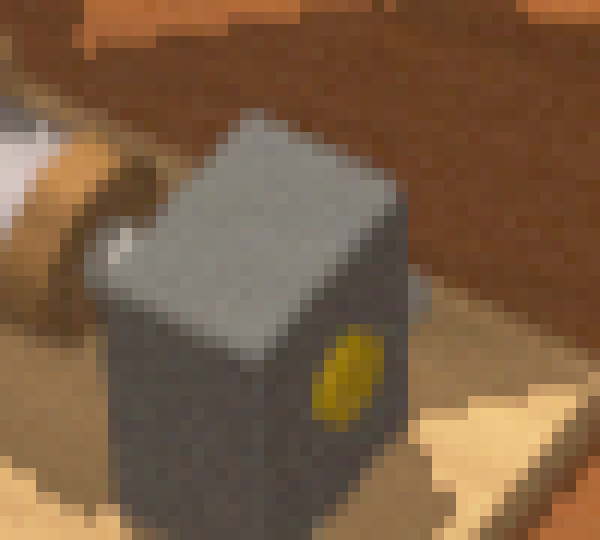

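View pics/c25.png

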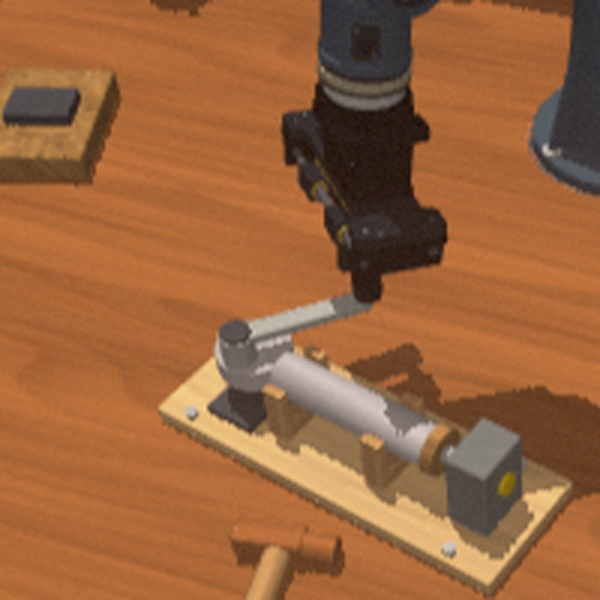

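Call:
play_rows:
  commands:
    - {"x": -2.5, "y": -11, "z": 0, "spin": 0.09}
    - {"x": -2.5, "y": -11, "z": 0, "spin": 0.09}

```text
time: 15.9
position: [0.4435, -0.1079, 0.124]
tool_rot: [0.879, -0.47, 0.08, 0.002]
ft_force: [0.8, -9.0, -5.6]
grip_width: 0.0266
```

```bash
python3 look2.py 26
```

```text
tiltz [ 0.139 -0.078 -0.987] F [ 4.1 -4.5 -4.8] w 0.0266 t 16.0
P [ 0.4444 -0.1072  0.124 ] yaw -0.985 G [ 0.4418 -0.1058  0.1425] radius 113.29519557405644 cam angle of G 1.8082851949527567 yaw wanted -0.994487643756159
0 [344. 366.] 4 [361. 374.] 8 [377. 382.] 12 [394. 390.]
```

View pics/z26.png

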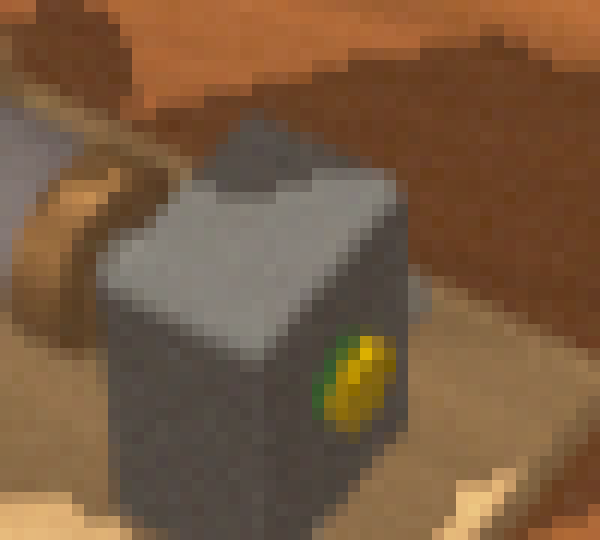

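View pics/d26.png

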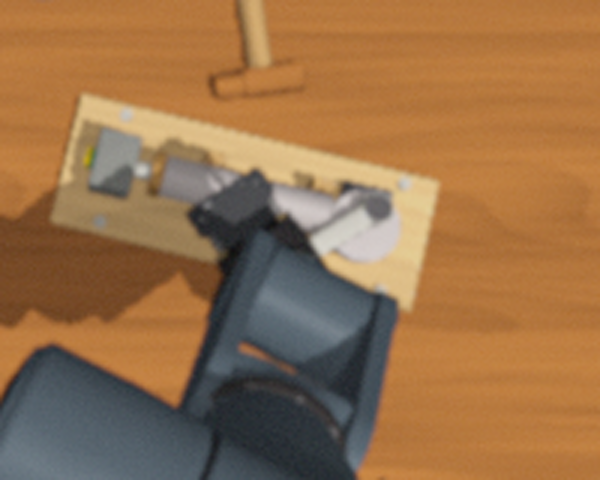

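Call:
play_rows:
  commands:
    - {"x": -2, "y": -11, "z": 0, "spin": 0.1}
    - {"x": 0, "y": 0, "z": 0, "spin": 0}

```text
time: 16.2
position: [0.4527, -0.1019, 0.1241]
tool_rot: [0.857, -0.51, 0.08, -0.001]
ft_force: [-0.3, 5.0, 8.0]
grip_width: 0.0269
```

```bash
python3 look2.py 27
```

```text
tiltz [ 0.139 -0.08  -0.987] F [ 2.9  0.7 -0.1] w 0.0269 t 16.3
P [ 0.4524 -0.102   0.1242] yaw -1.079 G [ 0.4498 -0.1005  0.1427] radius 113.76552676078703 cam angle of G 1.8928412896772264 yaw wanted -1.0790437384806286
0 [344. 366.] 4 [361. 374.] 8 [377. 382.] 12 [394. 390.]
```

View pics/z27.png

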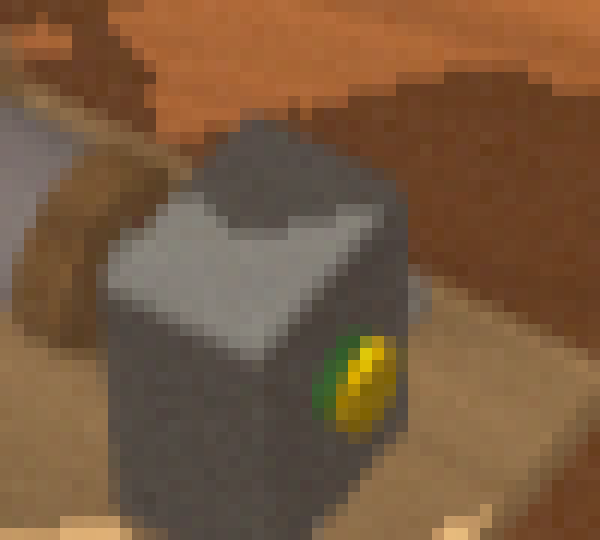

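```bash
cat > stem.py <<'E'
import sys,cv2,numpy as np
for t in sys.argv[1:]:
    I=cv2.imread(f'pics/s{t}.png')[200:225,270:290].astype(float)
    b,g,r=I[...,0],I[...,1],I[...,2]
    m=(np.maximum(g,r)-b); m=np.where(g-b>25,1,np.clip((g-b)/50,0,1))
    m[:,:]*= (np.arange(20)[None,:]<14)
    m[:5]=0; m[18:]=0
    # green vs yellow
    y=(m>.5)&(r>.8*g); gr=(m>.5)&~y
    ys,xs=np.nonzero(y); print(t,'area',m.sum().round(1),'yellow',y.sum(),'green',gr.sum(),'yc',xs.mean().round(2),ys.mean().round(2),'red',((r>1.6*g)&(r>60))[5:18,:14].sum())
E
python3 stem.py 9 19 23 24 25 26 27
python3 -c "
import cv2
I=cv2.imread('pics/s27.png')[205:219,273:286]
for r in I: print(' '.join('%3d,%3d,%3d'%tuple(p[::-1]) for p in r))"
```

```text
9 area 47.6 yellow 26 green 0 yc 8.35 11.31 red 0
19 area 49.5 yellow 26 green 0 yc 8.35 11.31 red 0
23 area 51.2 yellow 27 green 0 yc 8.41 11.15 red 0
24 area 54.7 yellow 32 green 0 yc 8.47 11.16 red 0
25 area 62.6 yellow 40 green 0 yc 8.7 11.3 red 0
26 area 71.5 yellow 42 green 8 yc 9.64 11.86 red 0
27 area 76.0 yellow 45 green 11 yc 10.04 12.24 red 0
137,132,124 127,121,115 103, 95, 91  79, 72, 62  77, 68, 61  77, 70, 64  77, 69, 62  74, 65, 59  80, 68, 60  77, 66, 59  79, 70, 65 114,107, 98 109, 95, 80
128,125,116 105, 99, 91  85, 75, 69  75, 65, 59  74, 64, 56  75, 69, 63  76, 64, 58  76, 68, 60  76, 68, 61  76, 68, 60  83, 73, 67 113,100, 87 119, 98, 75
113,108,100  83, 76, 67  73, 65, 58  74, 66, 59  74, 66, 59  74, 72, 57  67, 78, 55  67, 73, 55  82, 73, 56  79, 69, 64  83, 73, 67 124, 99, 72 132,102, 68
 92, 85, 79  75, 65, 60  74, 67, 59  75, 67, 60  74, 67, 60  56, 84, 47  52, 87, 41 141,138, 31 177,142, 26 119, 97, 51  88, 77, 58 138,108, 74 134,104, 69
 75, 67, 58  77, 67, 61  77, 67, 63  75, 65, 62  63, 80, 53  50, 93, 43  95,105, 37 222,200, 10 209,165,  0 140,112, 27 
[... 739 characters left out ...]
, 13 127, 98,  2 116, 92, 25  84, 73, 56  83, 75, 67 143,114, 76 144,113, 76
 76, 66, 60  75, 67, 59  75, 66, 59  74, 70, 60  85, 77, 50 115, 89, 30 117, 91, 12 115, 90, 24  93, 78, 52  81, 72, 64  93, 77, 63 142,110, 77 145,113, 77
 76, 67, 62  77, 68, 61  79, 69, 62  75, 69, 60  78, 71, 62  79, 69, 57  99, 81, 49  91, 73, 47  76, 67, 58  94, 78, 66 122, 99, 69 139,109, 74 136,106, 71
 77, 68, 63  75, 64, 60  75, 67, 62  75, 69, 61  80, 73, 67  76, 67, 60  77, 69, 62  76, 68, 62  96, 82, 67 124, 98, 68 140,109, 73 142,111, 75 137,104, 72
 75, 66, 61  76, 67, 60  77, 68, 60  75, 65, 59  79, 69, 62  77, 68, 60  78, 70, 64  85, 73, 63 124, 99, 71 145,113, 74 144,110, 74 142,111, 74 143,112, 74
```

```bash
cat > stemfit.py <<'E'
import sys
from h import *
from scipy.ndimage import shift as sh
s=cams.camera('scene'); a=-.2334
def w(x,y,z):
    c,ss=math.cos(a),math.sin(a); x,y,z=x/1e3,y/1e3,z/1e3; return np.array([.5131+c*x-ss*y,-.1015+ss*x+c*y,z])
S=10; X0,Y0,W,H=270,200,18,22
def circ(y,dx,dy):
    return np.array([((u-X0+dx+.5)*S,(v-Y0+dy+.5)*S) for u,v in[proj(s,w(10*math.cos(t),y,62+10*math.sin(t))) for t in np.linspace(0,2*np.pi,60)]],np.float32)
def render(d,dx,dy):
    out=[]
    def hull(y0,y1):
        m=np.zeros((H*S,W*S),np.float32); h=cv2.convexHull(np.vstack([circ(y0,dx,dy),circ(y1,dx,dy)])); cv2.fillPoly(m,[np.round(h).astype(np.int32)],1); return m
    tot=hull(165,165+d); yel=hull(165+max(d-4,0),165+d); green=tot*(1-yel)
    f=lambda m:m.reshape(H,S,W,S).mean((1,3)); return f(yel),f(green)
for t in sys.argv[1:]:
    I=cv2.imread(f'pics/s{t}.png')[Y0:Y0+H,X0:X0+W].astype(float); b,g,r=I[...,0],I[...,1],I[...,2]
    mask=np.zeros((H,W),bool); mask[5:18,3:13]=1
    Gf=np.clip((g-r+7)/45,0,1.1)   # greenness: bg g-r~-8 ; green +38..; yellow -30
    Yf=np.clip(((r-b)-16)/100,0,1)
    best=[]
    for d in np.arange(0,12.1,.25):
        for dx in np.arange(-1,1.01,.25):
            for dy in np.arange(-1,1.3,.25):
                y,gg=render(d,dx,dy); e=(((y-Yf)**2+(gg-Gf)**2)*mask).sum(); best.append((e,d,dx,dy))
    best.sort(); print(t,best[:4])
E
python3 stemfit.py 19 25 26 27
```

```text
19 [(np.float64(0.6644678957092214), np.float64(0.0), np.float64(-1.0), np.float64(0.0)), (np.float64(0.8853679185452514), np.float64(0.25), np.float64(-1.0), np.float64(0.0)), (np.float64(0.9108678824829493), np.float64(0.0), np.float64(-1.0), np.float64(0.25)), (np.float64(0.9640679187702571), np.float64(0.0), np.float64(-1.0), np.float64(-0.25))]
25 [(np.float64(0.5933049157857574), np.float64(4.0), np.float64(-1.0), np.float64(0.0)), (np.float64(0.6089382757107084), np.float64(4.25), np.float64(-1.0), np.float64(0.0)), (np.float64(0.643904960159924), np.float64(4.0), np.float64(-1.0), np.float64(0.25)), (np.float64(0.6861049505412252), np.float64(3.75), np.float64(-1.0), np.float64(0.25))]
26 [(np.float64(1.0546012351051788), np.float64(7.25), np.float64(-1.0), np.float64(0.0)), (np.float64(1.0907567978142851), np.float64(6.5), np.float64(-0.75), np.float64(0.0)), (np.float64(1.1227789992099835), np.float64(7.0), np.float64(-1.0), np.float64(0.0)), (np.float64(1.2545901150013807), np.float64(6.75), np.float64(-0.75), np.float64(0.0))]
27 [(np.float64(1.2116395264811417), np.float64(8.0), np.float64(-0.75), np.float64(0.0)), (np.float64(1.2758728389516916), np.float64(8.5), np.float64(-1.0), np.float64(0.0)), (np.float64(1.301395052510379), np.float64(8.75), np.float64(-1.0), np.float64(0.0)), (np.float64(1.4047839771787762), np.float64(8.25), np.float64(-0.75), np.float64(0.0))]
```

Call:
play_rows:
  commands:
    - {"x": 0, "y": 0, "z": 0, "spin": 0}
    - {"x": 0, "y": 0, "z": 0, "spin": 0}
    - {"x": 0, "y": 0, "z": 0, "spin": 0}
  grip: 0.6

```text
time: 16.65
position: [0.449, -0.1011, 0.1233]
tool_rot: [0.858, -0.509, 0.077, -0.001]
ft_force: [0.5, -0.5, -0.7]
grip_width: 0.0433
```

```bash
python3 look2.py 28; python3 stemfit.py 28
```

```text
tiltz [ 0.133 -0.077 -0.988] F [ 1.   0.3 -0.3] w 0.0491 t 16.75
P [ 0.4492 -0.1011  0.1234] yaw -1.076 G [ 0.4467 -0.0997  0.1418] radius 115.95615680610439 cam angle of G 1.872205537370351 yaw wanted -1.0584079861737532
0 [344. 366.] 4 [361. 374.] 8 [377. 382.] 12 [394. 390.] 28 [(np.float64(1.3145852109135363), np.float64(8.0), np.float64(-0.75), np.float64(0.0)), (np.float64(1.3858185189932108), np.float64(8.5), np.float64(-1.0), np.float64(0.0)), (np.float64(1.4247185034327563), np.float64(8.75), np.float64(-1.0), np.float64(0.0)), (np.float64(1.5197963284427436), np.float64(8.25), np.float64(-0.75), np.float64(0.0))]
```

View pics/c28.png

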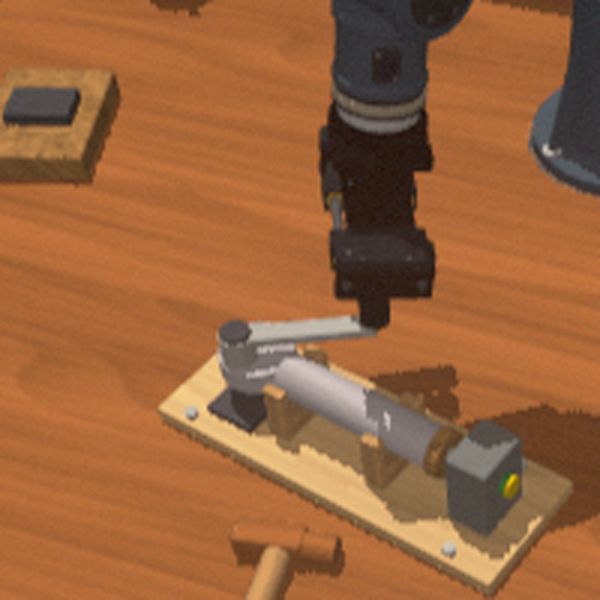

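Call:
play_rows:
  commands:
    - {"x": 0, "y": 0, "z": -12, "spin": 0}
    - {"x": 0, "y": 0, "z": -30, "spin": 0}
    - {"x": 0, "y": 0, "z": -45, "spin": 0}
    - {"x": 0, "y": 0, "z": -45, "spin": 0}
    - {"x": 0, "y": 0, "z": 0, "spin": 0}
    - {"x": 0, "y": 0, "z": 0, "spin": 0}
  grip: 0.7

```text
time: 17.4
position: [0.43, -0.0901, 0.2574]
tool_rot: [0.858, -0.508, 0.075, -0.001]
ft_force: [0.2, -0.1, -0.8]
grip_width: 0.0611
```

```bash
python3 look2.py 29; python3 stemfit.py 29
```

```text
tiltz [ 0.127 -0.074 -0.989] F [-0.2 -0.3 -1. ] w 0.0609 t 17.5
P [ 0.4299 -0.0901  0.2564] yaw -1.074 G [ 0.4275 -0.0887  0.2749] radius 135.38188624075022 cam angle of G 1.7883010928662464 yaw wanted -0.9745035416696486
0 [344. 366.] 4 [361. 374.] 8 [377. 382.] 12 [394. 390.] 29 [(np.float64(1.1255642075894872), np.float64(8.75), np.float64(-1.0), np.float64(0.0)), (np.float64(1.2280419946674104), np.float64(8.5), np.float64(-1.0), np.float64(0.0)), (np.float64(1.308530907285571), np.float64(8.5), np.float64(-1.0), np.float64(0.25)), (np.float64(1.3187753386474572), np.float64(8.25), np.float64(-0.75), np.float64(0.0))]
```

View pics/s29.png

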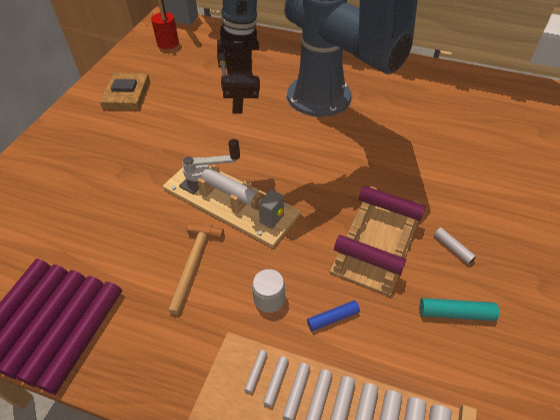

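View pics/z29.png

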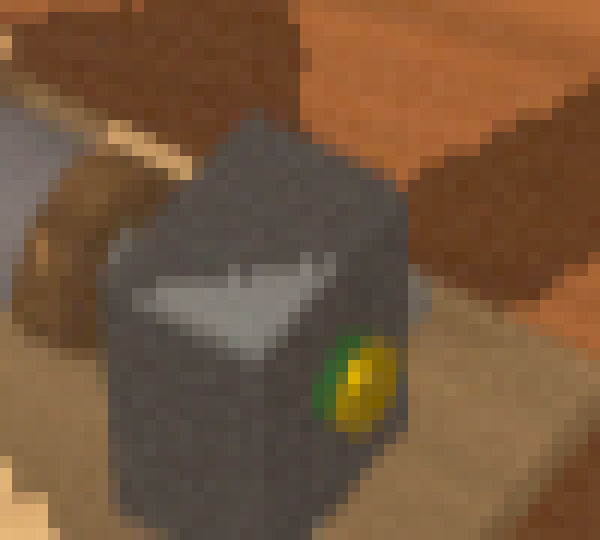

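```bash
python3 -c "
from rig import robot
print(robot.hand_in())"
```

```text
the job is handed in; nothing more can be done
None
```

The grey pipe is in the cradle and released. The cam lever is swung round so that the cam presses the pipe against the pad with about half the green band showing. The job was handed in at about 17.5 s, with the gripper open and well clear of everything.

- **Stem:** in the last picture the stem shows yellow, then green, and no red. A model fit to that picture puts the pad travel at about 8 to 9 mm, where 8 mm is the middle of the green. A rougher reading from how far the tip moved in the earlier pictures gave about 6.5 mm. The two disagree, but both are inside the green band (4 to 12 mm).
- **After release:** the fit gave about the same travel just before letting go of the knob, just after, and after backing off. The lever seems to hold where it was left.
- **Bystanders:** in the last full view the purple pipes, tin and mallet look to be where they started.
- **Forces:** the wrist readings I saw stayed around 10 N or less.
- **Tool tilt:** the tool drifted from vertical by up to about 9 degrees over the many small moves. I corrected for the sideways shift as I went, and it did not affect the grasp or the placing.

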